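# Gauge the casting cell and clear the bench

## Task

Get the film-casting station ready: lift the gap gauge off its hook, lower its blade without forcing it into the gap at the top of the glass casting cell until the red line is level with the cell's lips, hold it there for about a second, then draw it out and hang it back on the hook by its eye. Lay every yellow spacer bar in the yellow tray and every blue clamp flat in the blue tray, before or after the check. Leave the bottle, jar and flask alone.

Things in the scene. Friction and masses are not known exactly. Their poses are not given: they have to be found in the camera images.
- cell: casting cell, fixed: two upright green glass plates 112 mm wide, on a black base 100 x 140 x 20 mm, with aluminium lips along the top at z = 100 mm, blue blocks at both ends reaching 67 mm each way along y to a height of 60 mm; origin under its centre, z up, y along the plates, x across the gap
- cell_mouth (a point): centre of the cell's open gap, level with the top of the lips (100 mm above the bench). The gap runs along the cell's y; flared lips lead in over the first 10 mm (19 mm wide at the top), then the gap is 7 mm wide (x) and 56 mm long (y); its floor lies 50 mm below this point
- stand: grey hook stand, fixed: base plate 150 x 80 x 12 mm, upright steel post of 14 mm diameter at 80 mm along its +x, 230 mm high; from it an arm of 6 mm wire runs to -x at about 200 mm height, with a small upturned tip. Origin on the bench under the hook's seat
- hook_seat (a point): lowest point of the hook arm's axis, where the gauge's eye hangs (200 mm above the bench). The arm comes from the post on the stand's +x side (rising 12 mm towards it); its upturned tip ends 26 mm from here to -x and 12 mm higher (15 mm with the wire's radius). Axes are the stand's
- gauge: gap gauge, 100 g: flat steel blade 40 mm wide (y), 4 mm thick (x), 60 mm long; above it a red handle block 24 (x) x 44 (y) x 48 mm (z, from 60 to 108 mm above the tip); on top a closed dark wire eye in the y-z plane. Origin at the middle of the blade's lower tip, z up along the gauge. Hangs upright, its x along the hook arm
- gauge_line (a point): centre of the red depth line round the blade, 40 mm above the blade's tip; axes as the gauge
- gauge_grip (a point): point in the handle 96 mm above the tip (12 mm below the handle's top), where it may be gripped from above across y with the hook arm passing between the fingers
- gauge_eye (a point): middle of the eye, 14 mm above the handle's top. The eye is 6 mm wire: inside it is 28 mm wide, open from the handle's top to 30 mm above it, narrowing to a peak in the upper half; its outer top is 37 mm above the handle's top. When hung, this point is about 11 mm below the hook seat
- spacer_tray_in (a point): centre of the inner floor (5 mm above the bench) of the fixed yellow tray for spacers: outside 220 (x) x 140 (y) x 30 mm high, walls 5 mm
- clamp_tray_in (a point): centre of the inner floor (5 mm above the bench) of the fixed blue tray for clamps: outside 220 (x) x 140 (y) x 30 mm high, walls 5 mm
- spacer0: yellow plastic spacer bar, 90 (x) x 18 (y) x 12 mm (z), 30 g; origin at the centre of its underside; may be absent
- spacer1: yellow plastic spacer bar, 90 (x) x 18 (y) x 12 mm (z), 30 g; origin at the centre of its underside; may be absent
- spacer2: yellow plastic spacer bar, 90 (x) x 18 (y) x 12 mm (z), 30 g; origin at the centre of its underside; may be absent
- clamp0: blue C-shaped plate clamp lying flat, 16 mm thick, 70 g: spine 70 (x) x 16 (y) mm; two jaws 14 mm wide at its ends reach 32 mm from the spine's centre line to +y, 42 mm free between them; a steel screw with black knob sticks out to 61 mm on +x, at y = 24 mm. Origin under the spine's centre: grip the spine there across y; may be absent
- clamp1: blue C-shaped plate clamp lying flat, 16 mm thick, 70 g: spine 70 (x) x 16 (y) mm; two jaws 14 mm wide at its ends reach 32 mm from the spine's centre line to +y, 42 mm free between them; a steel screw with black knob sticks out to 61 mm on +x, at y = 24 mm. Origin under the spine's centre: grip the spine there across y; may be absent
- clamp2: blue C-shaped plate clamp lying flat, 16 mm thick, 70 g: spine 70 (x) x 16 (y) mm; two jaws 14 mm wide at its ends reach 32 mm from the spine's centre line to +y, 42 mm free between them; a steel screw with black knob sticks out to 61 mm on +x, at y = 24 mm. Origin under the spine's centre: grip the spine there across y; may be absent
- amber_bottle: amber glass bottle with green cap, 72 mm diameter, 170 mm tall, a bystander; origin at the centre of its base
- flask: conical glass flask, 68 mm diameter, 95 mm tall, a bystander; origin at the centre of its base
- jar: white jar with blue cap, 60 mm diameter, 75 mm tall, a bystander; origin at the centre of its base
Things that resemble listed ones, but are neither listed nor needed, are in the scene too. What is shaped like the spacer2 but green is not meant.

How it is judged:
On the way, in this order (a step that is already met when the one before it is completed fails the run):
1. the gauge is lifted off its hook (distance between gauge_eye and hook_seat above 0.06 m), for 0.1 s.
2. the blade stands upright in the gap with its red line level with the lips (within 4 mm), for 0.5 s (z of gauge_line in the frame of cell_mouth between -0.004 and 0.004 m and x of gauge_line in the frame of cell_mouth between -0.004 and 0.004 m and y of gauge_line in the frame of cell_mouth between -0.015 and 0.015 m and angle between the x axis of gauge and the x axis of cell, either way round below 0.15 rad and angle between gauge's own z axis and vertical below 0.15 rad), for 0.5 s.
At the end, for the whole second after the job is handed in: All spacers present lie lengthwise level in the yellow tray, all clamps present flat in the blue tray (within 20 degrees, origin within 100 and 60 mm of the tray centre, under 30 mm above its floor), at rest; the gauge hangs by its eye on the hook, upright within 17 degrees and still (x of spacer0 in the frame of spacer_tray_in between -0.1 and 0.1 m and y of spacer0 in the frame of spacer_tray_in between -0.06 and 0.06 m and z of each of spacer0, spacer1, spacer2 in the frame of spacer_tray_in below 0.03 m and angle between spacer0's own x axis and vertical between 1.22 and 1.92 rad and linear speed of each of spacer0, spacer1, spacer2, clamp0, clamp1, clamp2 below 0.03 m/s and x of spacer1 in the frame of spacer_tray_in between -0.1 and 0.1 m and y of spacer1 in the frame of spacer_tray_in between -0.06 and 0.06 m and angle between spacer1's own x axis and vertical between 1.22 and 1.92 rad and x of spacer2 in the frame of spacer_tray_in between -0.1 and 0.1 m and y of spacer2 in the frame of spacer_tray_in between -0.06 and 0.06 m and angle between spacer2's own x axis and vertical between 1.22 and 1.92 rad and x of clamp0 in the frame of clamp_tray_in between -0.1 and 0.1 m and y of clamp0 in the frame of clamp_tray_in between -0.06 and 0.06 m and z of each of clamp0, clamp1, clamp2 in the frame of clamp_tray_in below 0.03 m and (angle between clamp0's own z axis and vertical below 0.35 rad or angle between clamp0's own z axis and vertical above 2.79 rad) and x of clamp1 in the frame of clamp_tray_in between -0.1 and 0.1 m and y of clamp1 in the frame of clamp_tray_in between -0.06 and 0.06 m and (angle between clamp1's own z axis and vertical below 0.35 rad or angle between clamp1's own z axis and vertical above 2.79 rad) and x of clamp2 in the frame of clamp_tray_in between -0.1 and 0.1 m and y of clamp2 in the frame of clamp_tray_in between -0.06 and 0.06 m and (angle between clamp2's own z axis and vertical below 0.35 rad or angle between clamp2's own z axis and vertical above 2.79 rad) and x of gauge_eye in the frame of hook_seat between -0.025 and 0.06 m and y of gauge_eye in the frame of hook_seat between -0.02 and 0.02 m and z of gauge_eye in the frame of hook_seat between -0.025 and 0 m and angle between gauge's own z axis and vertical below 0.3 rad and linear speed of gauge below 0.06 m/s and contact force between gauge and stand above 0.2 N); the robot touches nothing.
It fails at once if a bystander is moved more than 30 mm or tipped (distance of any of amber_bottle, flask, jar from where it was at the start of the episode above 0.03 m or angle between any of amber_bottle, flask, jar's own z axis and vertical above 0.3 rad).
It fails at once if the gauge is forced against the cell with more than 30 N (contact force between gauge and cell above 30 N).
Of spacer0, spacer1, spacer2, clamp0, clamp1, clamp2 only 4 to 6 are there at a start; the rules pass over those that are not, and their reading is None.
At some moment in a run one of spacer0, spacer1, spacer2, clamp0, clamp1, clamp2 may be knocked a few centimetres aside while the robot is not near it.
It also fails if it takes over 210 s, if anything falls off the work surface, if the arm or the gripper's body presses on something with over 40 N, if the wrist force passes 120 N, or if a joint passes its speed limit or range.

## Robot

A 6-joint arm with a two-finger parallel gripper is mounted at the origin on the work surface. World frame = base frame: x ahead of the robot, y to its left, z up, the work surface at z = 0. Lengths are in m, angles in rad, forces in N, time in s.
With the tool pointing down it reaches from about 0.25 to 0.725 m from the base axis. Payload 4 kg.
Tool frame: the origin (TCP) lies midway between the tips of the shut fingers; the grasp point (between the pads) lies 19 mm behind it (bot.grip_depth is the distance from the TCP to the grasp point, in m); z points along the fingers, y is the line along which they close (so a half turn about z gives the same grasp; the last joint's range is limited). The gripper opens to 85 mm and grips with 20 to 120 N. Pads are 22 mm wide; open, the fingers measure 114 mm over their backs; the gripper's body (76 mm by 85 mm) begins 54 mm behind the grasp point. The pads swing forward as they close: fully open they stand 13 mm farther back than shut.
Start: joints at [0, 0.241, 0.005, 1.335, 0, 1.571], TCP at [0.5, -0, 0.231] pointing down, gripper open.
Joint ranges: [-2.72, 2.72], [-1.05, 1.87], [-1.09, 1.28], [-1.99, 2.15], [-1.42, 1.44], [-3.14, 3.14]. Speed limits (rad/s): [2.79, 2.79, 3.14, 3.14, 3.14, 3.14].

## Interface

Orientations are given as a unit quaternion [x, y, z, w].
In Python, from workcell import bot gives the robot as it stands.
- The arm moves only by the shell command python3 -m creep 'ROWS'. ROWS is JSON, one flat list of numbers, 5 for each row, row after row: the shift along the world's x, y, z in m, then the turn about the world's z in rad, then the finger opening in m, from 0 to 0.0854. In form: [x, y, z, twist, claw, x, y, z, twist, claw, ...]. A call has 1 to 10 rows; each row is the pose to reach, as a shift and turn from the pose commanded when the call began; what a row does not reach only later rows make up. A row lasts 1/12 s, in which the tool goes at most 41.7 mm and 7.16 degrees, less where a joint would pass 70% of its speed; a pose out of reach is approached as far as the arm can. A call with a gripper value outside its range is refused whole. The fingers move at their own pace and stop on an object; the grip force is fixed at half the most. Time passes only in rows, so rows that repeat a pose let the fingers close. It gives the time, the measured TCP pose, the force, the opening and the grip force at its end, in the units of the state.
- bot.get_obs(): the state, without advancing time (a new reading comes with each control period).
- bot.camera(name): name is "scene" or "side" or "wrist"; returns a dict with "pixels" (400x640x3 uint8, red, green, blue), "camera_matrix" (3x3 intrinsics, pixels), "extrinsics" (4x4, takes a point from world to camera coordinates); the wrist camera has in their place "T_tool_cam" (4x4, takes a point from camera to tool coordinates, whose origin is the TCP and whose axes are the flange's). Camera axes: x right, y down, z forward; pixel columns grow to the right and rows downward; lengths in m; the calibration is good to about 2 mm. The wrist camera is an equidistant fisheye: a pixel r from the principal point sees the ray r / f radians off the axis. A picture is of the moment at which its call begins: read the wrist's pose just before it. There is no depth.
- bot.job_done(): hands the job in; it is judged then, once.
Trained networks look in the newest picture that a camera, given by its name, has taken for a name from the list of things; names that differ only in an ending like _2 or _b are one class to them, and where a whole thing is asked for, a point or a joint stands for the part that bears it (a point fixed in the world has none). Each returns a list of dicts, best first, with "score" (0 to 1); they miss things now and then, are a little off and sometimes report something else, mostly with a low value. They report only what shows in the picture. A call takes as long as a camera call. They do not tell look-alikes from the thing itself.
- bot.look_for(camera, thing): "centre" ([column, row] as shares, 0 to 1, of the picture: columns of its width, rows of its height, amid what is visible of it).
- bot.place_of(camera, thing): "centre" ([column, row] as shares, 0 to 1, of the picture: columns of its width, rows of its height: a listed point, or the origin of a listed thing).
The state is a dict: "clock": time; "joint_pos": joint angles; "joint_vel": joint speeds; "tau": joint torques, N m; "eef_pos": TCP position; "tool_rot": TCP orientation; "ft_force": force on the tool from outside, world axes, zero at the start; "ft_torque": the same for the moment, N m; "grip_width": finger opening in m; "grasp_force": force on a finger pad.
Only numpy, scipy, OpenCV 4.12 (cv2) and the standard library are available. Lean on these libraries where they do the work, as an engineer would, in place of code of your own. Each camera call takes 0.05 s, during which the arm holds its last target. There are 200 camera calls.

## Working session

There is one attempt and no reset: what is moved stays moved. The work goes in short steps, Python scripts to look and compute and a shell command to move; the robot and the scene stay as the last step left them, time stands still between calls to the robot, and variables do not carry over. Pictures are saved under pics/ and viewed, at most 15 in all, crops included, and the job is handed in when it is done.

```bash
mkdir -p pics; ls; cat > h.py <<'E'
import numpy as np,cv2
from workcell import bot
from scipy.spatial.transform import Rotation as R
def snap(cam,name=None):
    o=bot.get_obs(); c=bot.camera(cam); K=np.array(c["camera_matrix"])
    if cam=="wrist":
        T=np.eye(4);T[:3,:3]=R.from_quat(o["tool_rot"]).as_matrix();T[:3,3]=o["eef_pos"]
        W=T@np.array(c["T_tool_cam"])
    else: W=np.linalg.inv(np.array(c["extrinsics"]))
    if name: cv2.imwrite("pics/"+name+".png",cv2.cvtColor(c["pixels"],cv2.COLOR_RGB2BGR))
    return dict(cam=cam,K=K,W=W,img=c["pixels"])
def ray(s,u,v):
    K=s["K"];x=(u-K[0,2])/K[0,0];y=(v-K[1,2])/K[1,1]
    if s["cam"]=="wrist":
        r=np.hypot(x,y);k=np.sin(r)/max(r,1e-9);d=np.array([x*k,y*k,np.cos(r)])
    else: d=np.array([x,y,1.])
    d=s["W"][:3,:3]@d
    return s["W"][:3,3],d/np.linalg.norm(d)
def onz(s,u,v,z):
    o,d=ray(s,u,v);return o+d*(z-o[2])/d[2]
def tri(rays):
    A=np.zeros((3,3));b=np.zeros(3)
    for o,d in rays:
        P=np.eye(3)-np.outer(d,d);A+=P;b+=P@o
    p=np.linalg.solve(A,b)
    return p,max(np.linalg.norm((np.eye(3)-np.outer(d,d))@(p-o)) for o,d in rays)
def proj(s,p):
    q=np.linalg.inv(s["W"])@np.append(p,1);q=q[:3];K=s["K"]
    if s["cam"]=="wrist":
        r=np.arctan2(np.hypot(q[0],q[1]),q[2]);k=r/np.hypot(q[0],q[1]);x,y=q[0]*k,q[1]*k
    else: x,y=q[0]/q[2],q[1]/q[2]
    return np.array([x*K[0,0]+K[0,2],y*K[1,1]+K[1,2]])
def find(cam,thing,f="place_of",mn=0.2):
    return [(round(d["centre"][0]*640,1),round(d["centre"][1]*400,1),round(d["score"],2)) for d in getattr(bot,f)(cam,thing) if d["score"]>mn]
E
python3 - <<'E'
from h import *
for c in ("scene","side"):
    s=snap(c,c+"0"); print(c,"cam at",s["W"][:3,3].round(3))
    for t in ("cell_mouth","hook_seat","gauge_eye","gauge_grip","gauge_line","spacer_tray_in","clamp_tray_in","cell","stand","spacer0","clamp0","amber_bottle","flask","jar"):
        L=find(c,t); print(t,[(l,onz(s,l[0],l[1],0.0)[:2].round(3).tolist()) for l in L])
E
```

```text
pics
scene cam at [1.108 0.444 0.795]
cell_mouth [((334.8, 280.6, 0.62), [0.611, 0.085])]
hook_seat [((245.0, 183.3, 0.61), [0.5, -0.294]), ((239.3, 188.5, 0.27), [0.524, -0.291])]
gauge_eye [((240.3, 189.9, 0.95), [0.527, -0.285]), ((245.5, 228.8, 0.52), [0.619, -0.175])]
gauge_grip [((246.1, 199.3, 0.72), [0.543, -0.247]), ((233.5, 176.2, 0.56), [0.498, -0.34])]
gauge_line [((240.4, 220.0, 0.71), [0.605, -0.205])]
spacer_tray_in [((462.5, 304.4, 0.94), [0.501, 0.324])]
clamp_tray_in [((232.4, 176.8, 0.74), [0.502, -0.34])]
cell [((334.4, 318.7, 0.67), [0.687, 0.14])]
stand [((249.4, 247.3, 0.96), [0.655, -0.126]), ((240.5, 186.9, 0.74), [0.518, -0.293])]
spacer0 [((355.7, 216.9, 0.85), [0.426, 0.01]), ((408.5, 212.5, 0.76), [0.335, 0.104]), ((376.1, 261.4, 0.64), [0.513, 0.125]), ((308.3, 194.5, 0.47), [0.433, -0.133])]
clamp0 [((331.6, 234.6, 0.97), [0.509, -0.001])]
amber_bottle [((397.7, 371.2, 0.79), [0.704, 0.296]), ((463.8, 304.0, 0.61), [0.499, 0.326])]
flask [((259.5, 306.7, 0.84), [0.758, 0.004])]
jar [((179.0, 224.9, 0.9), [0.707, -0.311]), ((243.8, 190.8, 0.56), [0.524, 
[... 286 characters left out ...]
[((386.4, 196.4, 0.82), [0.896, 0.089])]
gauge_line [((384.9, 214.8, 0.57), [0.807, 0.009])]
spacer_tray_in [((241.6, 200.9, 0.75), [0.507, 0.354])]
clamp_tray_in [((399.0, 325.1, 0.87), [0.517, -0.316])]
cell [((327.1, 213.2, 0.62), [0.677, 0.123])]
stand [((378.8, 253.9, 0.9), [0.654, -0.12])]
spacer0 [((308.3, 291.3, 0.79), [0.43, -0.124]), ((226.3, 258.5, 0.79), [0.336, 0.102]), ((279.6, 232.8, 0.63), [0.505, 0.119]), ((276.4, 265.0, 0.61), [0.423, 0.001])]
clamp0 [((306.9, 254.8, 0.69), [0.506, -0.011]), ((299.2, 190.1, 0.58), [0.697, 0.302])]
amber_bottle [((300.0, 187.7, 0.87), [0.71, 0.316])]
flask [((366.6, 218.1, 0.86), [0.751, 0.028])]
jar [((455.8, 286.0, 0.77), [0.706, -0.314])]
```

```bash
python3 -c "
import cv2
a=cv2.imread('pics/scene0.png');cv2.imwrite('pics/scene0b.png',cv2.resize(a[130:390,150:550],None,fx=2,fy=2,interpolation=3))
a=cv2.imread('pics/side0.png');cv2.imwrite('pics/side0b.png',cv2.resize(a[120:370,160:540],None,fx=2,fy=2,interpolation=3))"
```

```text
(no output)
```

View pics/scene0b.png

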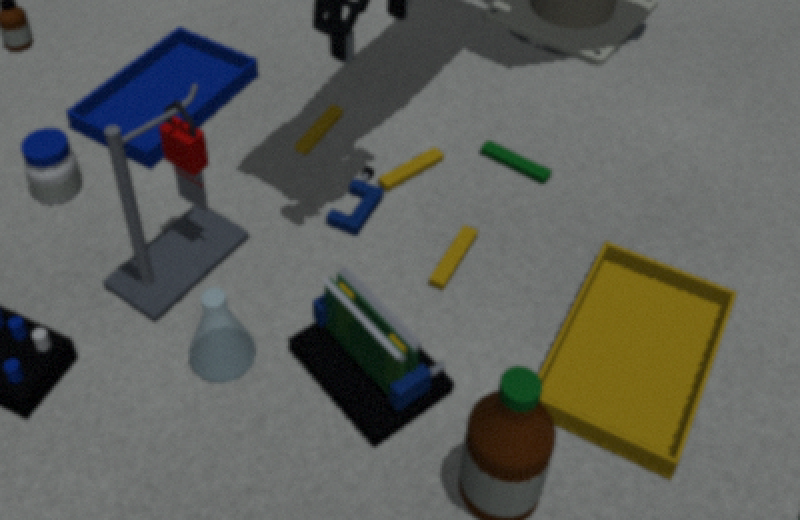

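View pics/side0b.png

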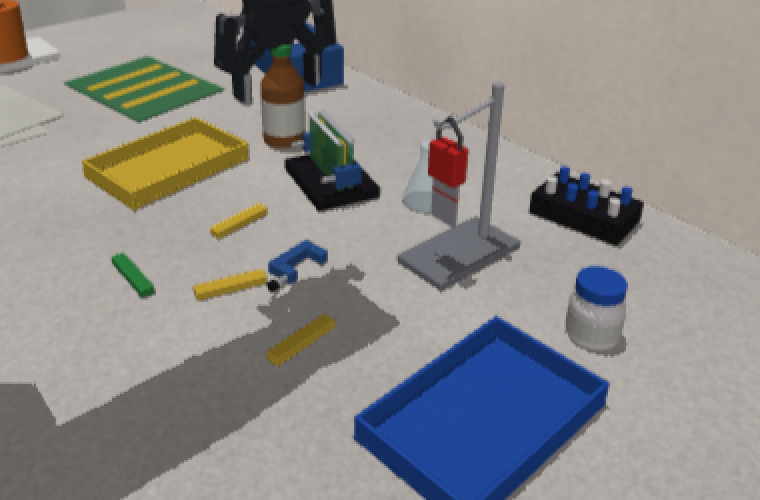

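The scene shows three yellow bars (scene px 309,194; 355,217; 376,261), one blue clamp (331,234) and the gauge on its hook (243,205). The green bar (408,212) is the decoy. The yellow stripes on the green mat at the back also look like bars, but they are background. Next I'll triangulate and look with the wrist camera.

```bash
python3 - <<'E'
from h import *
S=snap("scene");D=snap("side")
P={"cell_mouth":((334.8,280.6),(325.9,183.5)),"hook_seat":((245,183.3),(382.6,180.7)),"eye":((240.3,189.9),(385.2,185.6)),"grip":((246.1,199.3),(386.4,196.4)),"line":((240.4,220),(384.9,214.8)),"stand":((249.4,247.3),(378.8,253.9)),"sptray":((462.5,304.4),(241.6,200.9)),"cltray":((232.4,176.8),(399,325.1)),"cell":((334.4,318.7),(327.1,213.2)),
"clamp":((331.6,234.6),(306.9,254.8)),"sA":((308.3,194.5),(308.3,291.3)),"sB":((355.7,216.9),(276.4,265)),"sC":((376.1,261.4),(279.6,232.8)),"green":((408.5,212.5),(226.3,258.5)),"bottle":((397.7,371.2),(300,187.7)),"flask":((259.5,306.7),(366.6,218.1)),"jar":((179,224.9),(455.8,286))}
for k,(a,b) in P.items():
    p,e=tri([ray(S,*a),ray(D,*b)]);print(k,p.round(3),round(e,4))
print("post base",onz(S,224,272,.012).round(3))
w=snap("wrist","w0");print(w["K"],w["W"].round(3))
for t in ("spacer0","clamp0","cell_mouth","hook_seat","gauge_eye"):print(t,[(l,onz(w,l[0],l[1],0)[:2].round(3)) for l in find("wrist",t)])
E
```

```text
cell_mouth [0.675 0.129 0.099] 0.0017
hook_seat [ 0.657 -0.109  0.202] 0.003
eye [ 0.665 -0.113  0.189] 0.0011
grip [ 0.662 -0.113  0.161] 0.0075
line [ 0.672 -0.116  0.108] 0.0015
stand [ 0.654 -0.123  0.002] 0.0022
sptray [0.502 0.329 0.01 ] 0.0062
cltray [ 0.509 -0.326  0.013] 0.003
cell [ 0.684  0.136 -0.008] 0.0021
clamp [ 0.508 -0.004 -0.004] 0.0024
sA [ 0.431 -0.129  0.002] 0.0041
sB [ 0.424  0.007 -0.004] 0.0016
sC [ 0.509  0.124 -0.004] 0.0009
green [ 0.335  0.103 -0.   ] 0.0009
bottle [0.704 0.3   0.007] 0.0045
flask [0.753 0.015 0.006] 0.0108
jar [ 0.707 -0.313 -0.001] 0.0005
post base [ 0.746 -0.111  0.012]
[[309.70691629   0.         315.23713555]
 [  0.         309.70691629 190.50550024]
 [  0.           0.           1.        ]] [[ 1.     0.001 -0.001  0.5  ]
 [ 0.001 -0.952 -0.306  0.079]
 [-0.001  0.306 -0.952  0.374]
 [ 0.     0.     0.     1.   ]]
spacer0 [((184.3, 82.1, 0.98), array([0.335, 0.101])), ((325.8, 54.6, 0.84), array([0.512, 0.127])), ((253.0, 149.9, 0.84), array([0.423, 0.011])), ((272.0, 246.6, 0.64), array([ 0.441, -0.122]))]
clamp0 [((327.2, 155.6, 0.81), array([0.515, 0.004]))]
cell_mouth [((499.2, 46.4, 0.77), array([0.745, 0.16 ]))]
hook_seat []
gauge_eye []
```

View pics/w0.png

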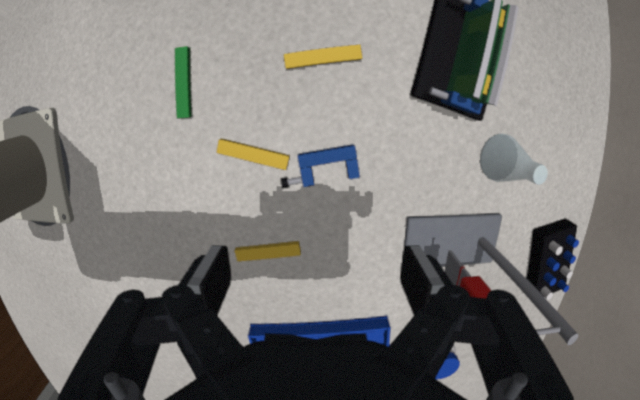

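The wrist picture shows the three yellow bars at (323,57), (253,153) and (268,251), and the green decoy at (183,82). The clamp is at (328,165) with its knob to the left, and the cell and stand are on the right. Next I'll segment the bars, clamp and trays to get their angles.

```bash
cat >> h.py <<'E'
def blobs(s,lo,hi,z,amin=60):
    h=cv2.cvtColor(s["img"],cv2.COLOR_RGB2HSV);m=cv2.inRange(h,lo,hi)
    out=[]
    for c in cv2.findContours(m,cv2.RETR_EXTERNAL,cv2.CHAIN_APPROX_NONE)[0]:
        if cv2.contourArea(c)<amin: continue
        p=np.array([onz(s,a[0][0],a[0][1],z)[:2]*1000 for a in c],np.float32)
        (x,y),(w,l),a=cv2.minAreaRect(p)
        if w<l: w,l,a=l,w,a-90
        a=(a+90)%180-90
        out.append((c[:,0].mean(0).round().tolist(),round(float(x)),round(float(y)),round(float(w)),round(float(l)),round(float(a),1)))
    return out
YEL=((18,110,50),(34,255,255));BLU=((100,110,40),(125,255,255))
E
python3 - <<'E'
from h import *
o=bot.get_obs();print(R.from_quat(o["tool_rot"]).as_matrix().round(2).tolist())
w=snap("wrist");S=snap("scene");D=snap("side")
print("wY",*blobs(w,*YEL,.011),sep="\n");print("wB",*blobs(w,*BLU,.014),sep="\n")
for n,s in (("scene",S),("side",D)):
    print(n,"tray Y rim",*blobs(s,*YEL,.03,1500),"tray B",*blobs(s,*BLU,.03,1500),sep="\n")
# cell lip corners/plate base corners in wrist image (base top z=.02)
print([onz(w,u,v,.02).round(3) for u,v in ((412,96),(481,118),(432,0))])
print("stand base",[onz(w,u,v,.012).round(3) for u,v in ((405,216),(500,213))])
E
```

```text
[[-0.0, 1.0, -0.0], [1.0, 0.0, 0.0], [0.0, -0.0, -1.0]]
wY
([268.0, 251.0], 435, -124, 89, 21, 7.6)
([252.0, 154.0], 423, 9, 89, 18, -14.9)
([487.0, 84.0], 718, 105, 28, 8, 75.0)
([323.0, 56.0], 508, 124, 89, 18, 8.0)
([502.0, 18.0], 743, 198, 29, 8, 74.9)
wB
([447.0, 367.0], 755, -386, 81, 43, 83.0)
([321.0, 330.0], 509, -270, 231, 69, -2.2)
([556.0, 282.0], 944, -215, 102, 22, -25.1)
([553.0, 264.0], 915, -171, 48, 18, -32.8)
([568.0, 256.0], 954, -161, 44, 16, -31.9)
([572.0, 241.0], 947, -128, 43, 16, -29.6)
([328.0, 163.0], 515, -6, 68, 40, 10.5)
([462.0, 102.0], 682, 78, 58, 19, -15.8)
([476.0, 4.0], 702, 210, 39, 11, 30.4)
scene
tray Y rim
([469.0, 308.0], 516, 335, 237, 139, 7.7)
tray B
([232.0, 176.0], 520, -315, 237, 160, 4.6)
side
tray Y rim
([242.0, 200.0], 495, 311, 240, 180, 7.7)
tray B
([400.0, 328.0], 500, -335, 237, 151, 4.6)
[array([0.612, 0.08 , 0.02 ]), array([0.707, 0.06 , 0.02 ]), array([0.637, 0.201, 0.02 ])]
stand base [array([ 0.617, -0.072,  0.012]), array([ 0.765, -0.071,  0.012])]
```

```bash
python3 -m creep '[-0.077,0.009,-0.14,1.309,0.05,-0.077,0.009,-0.14,1.309,0.05,-0.077,0.009,-0.14,1.309,0.05,-0.077,0.009,-0.14,1.309,0.05,-0.077,0.009,-0.14,1.309,0.05,-0.077,0.009,-0.14,1.309,0.05,-0.077,0.009,-0.14,1.309,0.05,-0.077,0.009,-0.14,1.309,0.05,-0.077,0.009,-0.14,1.309,0.05,-0.077,0.009,-0.14,1.309,0.05]'; python3 -c "
from h import *
o=bot.get_obs();print(np.round(o['joint_pos'],2),R.from_quat(o['tool_rot']).as_matrix().round(2).tolist())"
```

```text
clock: 2.88
eef_pos: [0.4231, 0.009, 0.0914]
tool_rot: [0.157, 0.988, 0.0, 0.0]
ft_force: [0.8, 0.1, -0.2]
grip_width: 0.0502
grasp_force: 0.0
[ 0.02  0.21 -0.43  0.93  0.    0.34] [[-0.95, 0.31, 0.0], [0.31, 0.95, 0.0], [-0.0, 0.0, -1.0]]
```

```bash
python3 -m creep '[0,0,-0.035,0.06,0.05,0,0,-0.065,0.06,0.05,0,0,-0.08,0.06,0.05,0,0,-0.088,0.06,0.05,0,0,-0.088,0.06,0,0,0,-0.088,0.06,0,0,0,-0.088,0.06,0,0,0,-0.088,0.06,0,0,0,-0.088,0.06,0,0,0,-0.088,0.06,0]'
```

```text
clock: 3.72
eef_pos: [0.4243, 0.009, 0.0045]
tool_rot: [0.13, 0.992, 0.0, 0.001]
ft_force: [0.6, -0.1, 5.2]
grip_width: 0.0156
grasp_force: 59.3
```

```bash
python3 -m creep '[0,0,0.03,0,0,0,0,0.06,0,0,0,0.03,0.09,0.1,0,0.01,0.07,0.1,0.2,0,0.02,0.11,0.1,0.3,0,0.02,0.15,0.1,0.36,0,0.02,0.19,0.1,0.36,0,0.025,0.23,0.1,0.36,0,0.025,0.27,0.1,0.36,0,0.025,0.3,0.1,0.36,0]'; python3 - <<'E'
from h import *
S=snap("scene","s1");D=snap("side")
q=[onz(S,u,v,.03)[:2] for u,v in ((454,252.5),(517,276.5),(486,364))];print(np.round(q,3))
for a,b in ((0,1),(1,2)):
    d=q[b]-q[a];print(np.linalg.norm(d).round(3),np.degrees(np.arctan2(d[1],d[0])).round(1))
print("centre",((q[0]+q[2])/2).round(3))
# side: rim corners from crop: (197,119)l->, (248,152), (134,205),(84,163)
q=[onz(D,160+u/2,120+v/2,.03)[:2] for u,v in ((84,165),(197,120),(248,152),(135,195))];print(np.round(q,3),np.mean(q,0))
# blue tray rim in side: corners
q=[onz(D,160+u/2,120+v/2,.03)[:2] for u,v in ((356,422),(497,319),(607,383))];print("blue",np.round(q,3),(q[0]+q[2])/2)
q=[onz(S,150+u/2,130+v/2,.03)[:2] for u,v in ((181,30),(257,66),(69,112))];print("blue",np.round(q,3),(q[1]+q[2])/2)
E
```

```text
clock: 4.55
eef_pos: [0.4479, 0.3124, 0.1037]
tool_rot: [-0.051, 0.999, 0.001, 0.001]
ft_force: [0.8, -0.5, 0.3]
grip_width: 0.0159
grasp_force: 58.8
[[0.412 0.256]
 [0.393 0.387]
 [0.614 0.415]]
0.132 98.3
0.222 7.4
centre [0.513 0.336]
[[0.384 0.368]
 [0.598 0.401]
 [0.604 0.249]
 [0.407 0.238]] [0.49844791 0.31394049]
blue [[ 0.391 -0.275]
 [ 0.609 -0.256]
 [ 0.621 -0.388]] [ 0.50630074 -0.33131789]
blue [[ 0.412 -0.394]
 [ 0.409 -0.254]
 [ 0.624 -0.381]] [ 0.51652585 -0.31780494]
```

```bash
python3 -m creep '[0.004,0.03,-0.03,0.02,0,0.004,0.03,-0.06,0.02,0,0.004,0.03,-0.08,0.02,0,0.004,0.03,-0.093,0.02,0,0.004,0.03,-0.093,0.02,0,0.004,0.03,-0.093,0.02,0.03,0.004,0.03,-0.093,0.02,0.03,0.004,0.03,-0.093,0.02,0.03,0.004,0.03,-0.06,0.02,0.03,0.004,0.03,-0.02,0.02,0.03]'
```

```text
clock: 5.48
eef_pos: [0.4495, 0.3366, 0.081]
tool_rot: [-0.059, 0.998, -0.002, -0.003]
ft_force: [1.3, 1.5, 0.8]
grip_width: 0.0301
grasp_force: 0.0
```

```bash
python3 -m creep '[0.01,-0.04,0,0,0.05,0.03,-0.08,0,0,0.05,0.05,-0.12,0,0,0.05,0.057,-0.16,0,0,0.05,0.057,-0.2,-0.02,0,0.05,0.057,-0.217,-0.03,0,0.05,0.057,-0.217,-0.03,0,0.05,0.057,-0.217,-0.03,0,0.05]'; python3 - <<'E'
from h import *
w=snap("wrist","w1");print(*blobs(w,*YEL,.011),sep="\n");print(R.from_quat(bot.get_obs()['tool_rot']).as_matrix()[:2,1])
E
```

```text
clock: 6.15
eef_pos: [0.5084, 0.1203, 0.0531]
tool_rot: [-0.058, 0.998, 0.0, -0.001]
ft_force: [1.0, -0.2, 0.1]
grip_width: 0.0501
grasp_force: 0.0
([633.0, 332.0], 665, 648, 61, 24, 7.9)
([624.0, 323.0], 639, 586, 129, 23, 8.5)
([321.0, 212.0], 508, 125, 91, 18, 8.0)
([558.0, 210.0], 515, 347, 242, 177, 7.5)
([33.0, 94.0], 434, -121, 89, 29, 7.8)
[-0.11748012  0.99307509]
```

```bash
python3 -m creep '[0,0.004,-0.03,0.02,0.05,0,0.004,-0.045,0.02,0.05,0,0.004,-0.05,0.02,0.05,0,0.004,-0.05,0.02,0,0,0.004,-0.05,0.02,0,0,0.004,-0.05,0.02,0,0,0.004,-0.05,0.02,0,0,0.004,-0.05,0.02,0,0,0.004,-0.02,0.02,0,0,0.004,0.02,0.02,0]'
```

```text
clock: 7.03
eef_pos: [0.5057, 0.1251, 0.071]
tool_rot: [-0.069, 0.998, -0.001, -0.004]
ft_force: [1.3, 0.1, 0.1]
grip_width: 0.0159
grasp_force: 59.0
```

```bash
python3 -m creep '[0.01,0.04,0.02,0,0,0.02,0.08,0.02,0,0,0.03,0.12,0.02,0,0,0.04,0.16,0.02,0,0,0.043,0.2,0.01,0,0,0.043,0.231,0,0,0,0.043,0.231,0,0,0,0.043,0.231,0,0,0]' && python3 -m creep '[0,0,-0.03,0,0,0,0,-0.05,0,0,0,0,-0.062,0,0,0,0,-0.062,0,0,0,0,-0.062,0,0.03,0,0,-0.062,0,0.03,0,0,-0.062,0,0.03,0,0,-0.03,0,0.03,0,0,0.01,0,0.05,0,0,0.03,0,0.05]'
```

```text
clock: 7.7
eef_pos: [0.5508, 0.3585, 0.0719]
tool_rot: [-0.071, 0.997, -0.001, -0.001]
ft_force: [-0.2, -1.0, 0.5]
grip_width: 0.0161
grasp_force: 59.0
clock: 8.53
eef_pos: [0.5538, 0.358, 0.1087]
tool_rot: [-0.069, 0.998, 0.002, 0.003]
ft_force: [1.2, 1.0, 1.4]
grip_width: 0.05
grasp_force: 0.0
```

```bash
python3 -m creep '[-0.01,-0.04,0,0,0.05,-0.02,-0.08,0,0,0.05,-0.03,-0.12,0,0,0.05,-0.04,-0.16,0,0,0.05,-0.05,-0.2,0,0,0.05,-0.06,-0.24,0,0,0.05,-0.07,-0.28,0,0,0.05,-0.08,-0.32,0,0,0.05,-0.09,-0.36,0,0,0.05,-0.1,-0.4,0,0,0.05]' && python3 -m creep '[-0.01,-0.04,0,0,0.05,-0.018,-0.08,-0.03,0,0.05,-0.018,-0.08,-0.05,0,0.05,-0.018,-0.08,-0.05,0,0.05,-0.018,-0.08,-0.05,0,0.05]'; python3 - <<'E'
from h import *
w=snap("wrist","w2");print(*blobs(w,*YEL,.011),sep="\n");print(*blobs(w,*BLU,.03,1500),sep="\n")
E
```

```text
clock: 9.37
eef_pos: [0.4518, -0.0448, 0.1046]
tool_rot: [-0.07, 0.998, -0.0, 0.001]
ft_force: [0.6, -0.8, -0.2]
grip_width: 0.0496
grasp_force: 0.0
clock: 9.78
eef_pos: [0.433, -0.1233, 0.0533]
tool_rot: [-0.069, 0.998, 0.001, -0.001]
ft_force: [-0.3, 0.3, -0.0]
grip_width: 0.0499
grasp_force: 0.0
([621.0, 305.0], 572, 325, 357, 140, 49.8)
([310.0, 213.0], 434, -126, 90, 17, 7.7)
([75.0, 229.0], 506, -316, 221, 158, 4.9)
```

```bash
python3 -m creep '[0.001,-0.002,-0.03,0,0.05,0.001,-0.002,-0.045,0,0.05,0.001,-0.002,-0.05,0,0.05,0.001,-0.002,-0.05,0,0,0.001,-0.002,-0.05,0,0,0.001,-0.002,-0.05,0,0,0.001,-0.002,-0.05,0,0,0.001,-0.002,-0.05,0,0,0.001,-0.002,0,0,0,0.001,-0.002,0.04,0,0]' && python3 -m creep '[0.01,0.04,0.02,0,0,0.02,0.08,0.02,0,0,0.03,0.12,0.02,0,0,0.04,0.16,0.02,0,0,0.05,0.2,0.02,0,0,0.06,0.24,0.02,0,0,0.07,0.28,0.02,0,0,0.073,0.32,0.02,0,0,0.073,0.36,0.02,0,0,0.073,0.4,0.02,0,0]'
```

```text
clock: 10.67
eef_pos: [0.4325, -0.1242, 0.0858]
tool_rot: [-0.07, 0.998, 0.001, -0.003]
ft_force: [1.5, -0.1, -1.2]
grip_width: 0.0157
grasp_force: 58.9
clock: 11.5
eef_pos: [0.5082, 0.2773, 0.1074]
tool_rot: [-0.07, 0.998, 0.0, 0.001]
ft_force: [1.2, 0.1, -0.3]
grip_width: 0.0157
grasp_force: 58.9
```

```bash
python3 -m creep '[0,0.026,-0.03,0,0,0,0.026,-0.06,0,0,0,0.026,-0.08,0,0,0,0.026,-0.095,0,0,0,0.026,-0.095,0,0,0,0.026,-0.095,0,0.03,0,0.026,-0.095,0,0.03,0,0.026,-0.095,0,0.03,0,0.026,-0.05,0,0.03,0,0.026,0,0,0.05]' && python3 -m creep '[0,-0.03,0.03,0,0.05,0,-0.07,0.06,0,0.05,0,-0.11,0.1,0,0.05,0,-0.15,0.1,0,0.05,0,-0.19,0.1,0,0.05,0,-0.23,0.08,0,0.05,0,-0.25,0.06,0,0.05,0,-0.25,0.05,0,0.05,0,-0.25,0.05,0,0.05]'; python3 - <<'E'
from h import *
w=snap("wrist","w3");print(*blobs(w,*YEL,.011),sep="\n");print(*blobs(w,*BLU,.014),sep="\n")
print("clamp",[(l,onz(w,l[0],l[1],0)[:2].round(3)) for l in find("wrist","clamp0")])
E
```

```text
clock: 12.33
eef_pos: [0.5058, 0.2994, 0.0936]
tool_rot: [-0.069, 0.998, -0.002, -0.003]
ft_force: [1.4, 0.0, 0.8]
grip_width: 0.0409
grasp_force: 0.0
clock: 13.08
eef_pos: [0.5061, 0.0484, 0.1435]
tool_rot: [-0.067, 0.998, -0.0, -0.002]
ft_force: [0.0, 0.1, 0.4]
grip_width: 0.0498
grasp_force: 0.0
([633.0, 296.0], 649, 710, 81, 24, 8.4)
([627.0, 284.0], 621, 646, 155, 23, 8.9)
([613.0, 286.0], 624, 587, 167, 23, 8.6)
([545.0, 207.0], 512, 344, 234, 171, 7.7)
([565.0, 391.0], 914, 721, 343, 75, 71.3)
([422.0, 351.0], 715, 220, 58, 15, 35.3)
([324.0, 329.0], 680, 86, 40, 25, -11.6)
([32.0, 300.0], 771, -400, 96, 64, -48.8)
([259.0, 181.0], 515, -6, 70, 40, 10.2)
([34.0, 147.0], 513, -333, 231, 178, 4.6)
clamp [((268.9, 179.1, 0.77), array([0.513, 0.005]))]
```

View pics/w3.png

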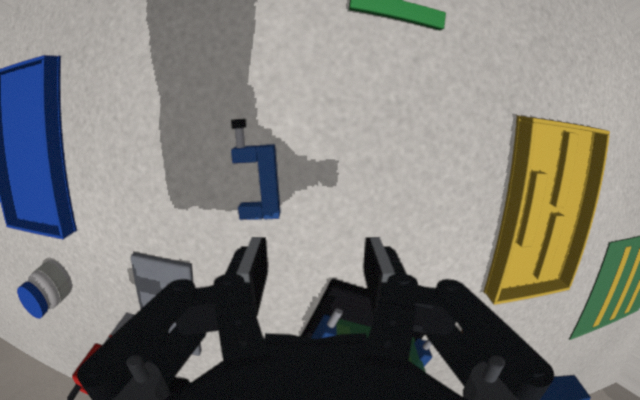

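```bash
python3 -m creep '[0.007,-0.03,-0.03,0.045,0.05,0.007,-0.043,-0.06,0.045,0.05,0.007,-0.043,-0.09,0.045,0.05,0.007,-0.043,-0.12,0.045,0.05,0.007,-0.043,-0.138,0.045,0.05,0.007,-0.043,-0.138,0.045,0,0.007,-0.043,-0.138,0.045,0,0.007,-0.043,-0.138,0.045,0,0.007,-0.043,-0.138,0.045,0,0.007,-0.043,-0.138,0.045,0]' && python3 -m creep '[0,-0.02,0.04,0,0,0,-0.05,0.08,0,0,0,-0.09,0.1,0,0,0,-0.13,0.1,0,0,0,-0.17,0.1,0,0,0,-0.21,0.1,0,0,0,-0.25,0.1,0,0,0,-0.29,0.1,0,0,0,-0.315,0.1,-0.1,0,0,-0.315,0.1,-0.1,0]'
```

```text
clock: 14.02
eef_pos: [0.517, 0.0085, 0.009]
tool_rot: [-0.092, 0.996, -0.0, 0.002]
ft_force: [-1.3, 1.2, 2.9]
grip_width: 0.0139
grasp_force: 59.9
clock: 14.85
eef_pos: [0.5151, -0.3135, 0.1082]
tool_rot: [-0.037, 0.999, -0.002, 0.001]
ft_force: [0.6, 0.0, -0.7]
grip_width: 0.0138
grasp_force: 59.5
```

```bash
python3 -m creep '[0,0,-0.03,0,0,0,0,-0.06,0,0,0,0,-0.08,0,0,0,0,-0.092,0,0,0,0,-0.092,0,0,0,0,-0.092,0,0.035,0,0,-0.092,0,0.035,0,0,-0.092,0,0.035,0,0,-0.05,0,0.035,0,0,-0.01,0,0.035]' && python3 -m creep '[0,0.03,0.04,-0.05,0.085,0,0.06,0.08,-0.08,0.085,0,0.06,0.12,-0.08,0.085,0,0.06,0.16,-0.08,0.085,0,0.06,0.19,-0.08,0.085,0,0.06,0.19,-0.08,0.085,0,0.06,0.19,-0.08,0.085]'; python3 - <<'E'
from h import *
w=snap("wrist","w4");print(*blobs(w,*BLU,.014),sep="\n")
for t in ("clamp0","hook_seat","gauge_eye","gauge_grip","stand","cell_mouth"):print(t,find("wrist",t))
E
```

```text
clock: 15.68
eef_pos: [0.5128, -0.3054, 0.0953]
tool_rot: [-0.042, 0.999, 0.002, -0.003]
ft_force: [0.6, -1.2, 0.7]
grip_width: 0.0348
grasp_force: 0.0
clock: 16.27
eef_pos: [0.5167, -0.2474, 0.2914]
tool_rot: [-0.002, 1.0, -0.002, 0.004]
ft_force: [0.0, -0.6, -0.4]
grip_width: 0.085
grasp_force: 0.0
([608.0, 311.0], 945, 622, 431, 178, 78.6)
([269.0, 286.0], 744, -324, 68, 57, -5.6)
([511.0, 248.0], 684, 105, 55, 45, -14.3)
([66.0, 214.0], 626, -725, 33, 23, -60.9)
([259.0, 142.0], 512, -329, 226, 144, 4.6)
clamp0 [(273.8, 145.1, 0.98)]
hook_seat []
gauge_eye []
gauge_grip []
stand [(396.3, 239.3, 0.73)]
cell_mouth [(548.0, 270.7, 0.93)]
```

View pics/w4.png

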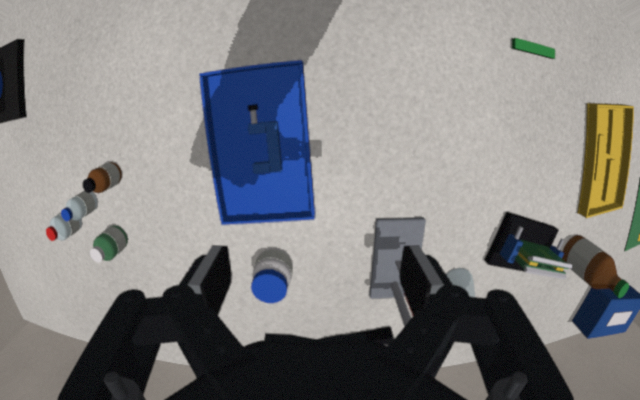

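The clamp lies in the blue tray (px 265,145), so the bars and clamp are done. I'll move clear and measure the gauge and hook.

```bash
python3 -m creep '[0,0.04,0,0,0.085,0,0.08,0,0,0.085,0,0.12,0,0,0.085,0,0.16,0,0,0.085,0,0.2,0,0,0.085,0,0.24,0,0,0.085,0,0.26,0,0,0.085,0,0.26,0,0,0.085,0,0.26,0,0,0.085]'; python3 - <<'E'
from h import *
S=snap("scene","s5");D=snap("side","d5")
for t in ("hook_seat","gauge_eye","gauge_grip","gauge_line","gauge","stand","cell_mouth","cell"):
    a,b=find("scene",t),find("side",t);print(t,a,b)
    if a and b:
        p,e=tri([ray(S,*a[0][:2]),ray(D,*b[0][:2])]);print("   ",p.round(4),round(e,4))
def red(s,lim):
    h=cv2.cvtColor(s["img"],cv2.COLOR_RGB2HSV);m=cv2.inRange(h,(0,150,60),(8,255,255))|cv2.inRange(h,(172,150,60),(180,255,255))
    c=max(cv2.findContours(m,0,1)[0],key=cv2.contourArea);return c[:,0].mean(0),cv2.boundingRect(c)
for s in (S,D): print(red(s,0))
p,e=tri([ray(S,*red(S,0)[0]),ray(D,*red(D,0)[0])]);print("handle",p,e)
c=np.hstack([cv2.resize(S["img"][165:285,200:290],None,fx=4.4,fy=4.4,interpolation=2),cv2.resize(D["img"][155:275,345:430],None,fx=4.4,fy=4.4,interpolation=2)])
cv2.imwrite("pics/g5.png",cv2.cvtColor(c,4))
E
```

```text
clock: 17.37
eef_pos: [0.5147, 0.014, 0.2863]
tool_rot: [-0.003, 1.0, -0.0, -0.001]
ft_force: [0.4, -0.2, -0.8]
grip_width: 0.0849
grasp_force: 0.0
hook_seat [(239.0, 186.7, 0.95)] [(385.0, 180.8, 0.98)]
    [ 0.6676 -0.1105  0.1999] 0.0001
gauge_eye [(240.5, 190.8, 0.59)] [(385.1, 187.7, 0.92)]
    [ 0.6638 -0.1145  0.1844] 0.001
gauge_grip [] [(385.3, 193.7, 0.8), (456.6, 286.5, 0.27)]
gauge_line [(242.5, 218.5, 0.82)] [(384.2, 216.4, 0.77)]
    [ 0.6662 -0.1181  0.1063] 0.0002
gauge [(241.9, 232.5, 0.71)] [(380.7, 228.0, 0.77)]
    [ 0.6699 -0.1141  0.0694] 0.0062
stand [(248.9, 249.1, 0.82)] [(378.8, 254.6, 0.9), (225.5, 207.4, 0.52)]
    [ 0.6565 -0.1221 -0.002 ] 0.0029
cell_mouth [(337.9, 279.8, 0.95)] [(324.2, 182.4, 0.98)]
    [0.6716 0.1332 0.1018] 0.002
cell [(331.8, 315.2, 0.8), (245.9, 230.0, 0.35)] [(327.4, 210.9, 0.81)]
    [0.6845 0.1318 0.0012] 0.0003
(array([242.        , 202.13953488]), (231, 189, 22, 28))
(array([383.76811594, 200.05797101]), (374, 189, 20, 25))
handle [ 0.66261921 -0.11565114  0.15205972] 1.6413246821001148e-05
```

View pics/g5.png

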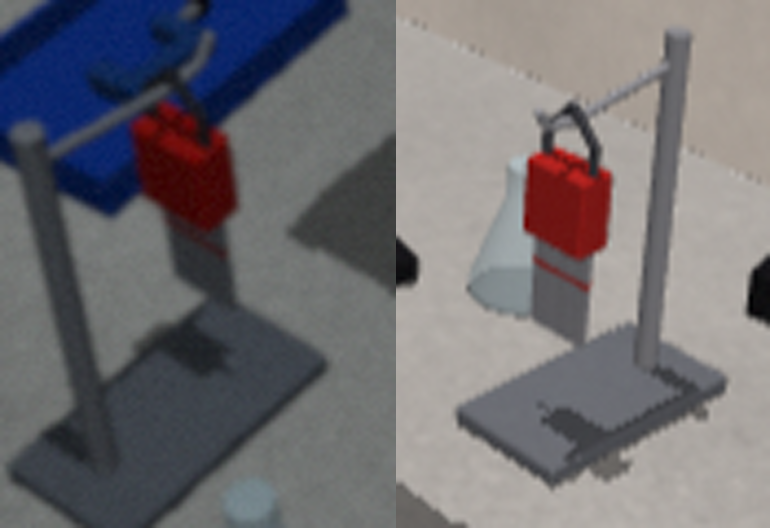

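```bash
python3 - <<'E'
from h import *
S=snap("scene");D=snap("side")
s=lambda u,v:(200+u/4.4,165+v/4.4); d=lambda u,v:(345+(u-396)/4.4,155+v/4.4)
for n,a,b in (("postbase",s(105,468),d(650,365)),("posttop",s(30,133),d(678,33)),("hooktip",s(207,35),d(540,115)),("arm-post",s(55,152),d(668,68))):
    p,e=tri([ray(S,*a),ray(D,*b)]);print(n,p.round(3),round(e,4))
def yaw(c,P,Q,z):
    p,q=onz(c,*P,z)[:2],onz(c,*Q,z)[:2];v=q-p;print(np.round([*p,*q],3),np.linalg.norm(v).round(3),np.degrees(np.arctan2(v[1],v[0])).round(1))
yaw(D,d(532,318),d(585,343),.066);yaw(D,d(537,258),d(589,289),.106);yaw(D,d(525,228),d(580,258),.126);yaw(S,s(185,220),s(227,258),.106);yaw(S,s(178,278),s(235,305),.066)
yaw(D,d(457,413),d(637,325),.012);yaw(D,d(552,478),d(726,380),.012)
E
```

```text
postbase [ 0.745 -0.116  0.009] 0.0018
posttop [ 0.742 -0.115  0.228] 0.0006
hooktip [ 0.636 -0.117  0.211] 0.0002
arm-post [ 0.733 -0.116  0.21 ] 0.002
[ 0.661 -0.097  0.667 -0.134] 0.037 -82.1
[ 0.662 -0.097  0.661 -0.139] 0.041 -91.6
[ 0.655 -0.093  0.655 -0.135] 0.042 -89.6
[ 0.659 -0.127  0.665 -0.093] 0.035 79.9
[ 0.665 -0.133  0.661 -0.098] 0.036 96.6
[ 0.617 -0.085  0.77  -0.084] 0.153 0.3
[ 0.617 -0.162  0.766 -0.158] 0.149 1.5
```

```bash
python3 -m creep '[0.03,-0.03,0,0,0.085,0.06,-0.06,0,0,0.085,0.09,-0.09,0,0,0.085,0.12,-0.12,0,0,0.085,0.149,-0.1295,0,0,0.085,0.149,-0.1295,0,0,0.085,0.149,-0.1295,-0.03,0,0.085,0.149,-0.1295,-0.06,0,0.085,0.149,-0.1295,-0.06,0,0.085]' ; python3 - <<'E'
from h import *
w=snap("wrist","w6");D=snap("side")
c=np.hstack([cv2.resize(w["img"][150:400,120:520],(640,400),interpolation=2)]);cv2.imwrite("pics/w6b.png",cv2.cvtColor(c,4))
for t in ("hook_seat","gauge_eye","gauge_grip"):print(t,find("wrist",t))
E
```

```text
clock: 19.12
eef_pos: [0.6597, -0.1156, 0.2183]
tool_rot: [-0.002, 1.0, 0.001, -0.008]
ft_force: [-1.9, -0.1, -1.6]
grip_width: 0.0848
grasp_force: 0.0
hook_seat [(315.9, 238.7, 0.57)]
gauge_eye [(314.7, 231.2, 0.66), (573.4, 199.1, 0.34)]
gauge_grip [(313.2, 219.1, 0.8)]
```

View pics/w6b.png

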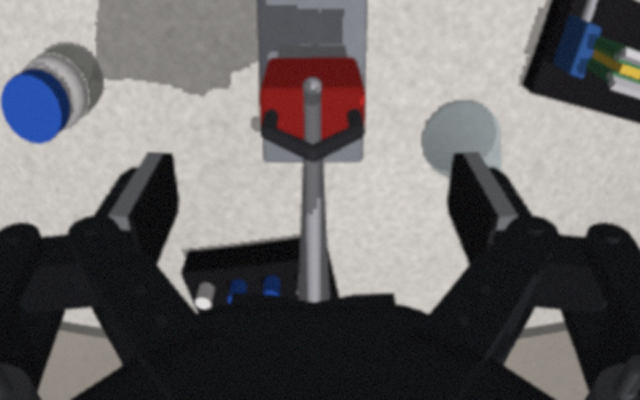

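```bash
python3 -m creep '[0,0,0,0,0.085,0,0,0,0,0.085,0,0,0,0,0.085]'; python3 - <<'E'
from h import *
w=snap("wrist")
for t,z in (("hook_seat",.2),("gauge_eye",.187),("gauge_grip",.163)):
    for l in find("wrist",t)[:1]:print(t,l,onz(w,*l[:2],z).round(4))
# handle top corners (crop px): far-left, far-right front edge
f=lambda u,v:(120+u*.625,150+v*.625)
for u,v in ((264,97),(362,97)): print(onz(w,*f(u,v),.175).round(4))
print(onz(w,*f(313,85),.212).round(4),bot.get_obs()["eef_pos"])
E
```

```text
clock: 19.62
eef_pos: [0.6646, -0.1165, 0.2286]
tool_rot: [-0.002, 1.0, -0.0, 0.001]
ft_force: [0.4, -0.2, 0.7]
grip_width: 0.085
grasp_force: 0.0
hook_seat (318.2, 220.4, 0.82) [ 0.6601 -0.1143  0.2   ]
gauge_eye (318.2, 215.0, 0.85) [ 0.662  -0.1142  0.187 ]
[ 0.6639 -0.1367  0.175 ]
[ 0.6637 -0.0949  0.175 ]
[ 0.6446 -0.1159  0.212 ] [ 0.66405885 -0.11649149  0.22720975]
```

```bash
python3 -m creep '[-0.001,0.001,-0.02,0,0.085,-0.001,0.001,-0.04,0,0.085,-0.001,0.001,-0.06,0,0.085,-0.001,0.001,-0.075,0,0.085,-0.001,0.001,-0.081,0,0.085,-0.001,0.001,-0.081,0,0.085,-0.001,0.001,-0.081,0,0.085]' && python3 -m creep '[0,0,0,0,0.06,0,0,0,0,0.05,0,0,0,0,0.04,0,0,0,0,0.03,0,0,0,0,0.02,0,0,0,0,0,0,0,0,0,0,0,0,0,0,0]'
```

```text
clock: 20.4
eef_pos: [0.6631, -0.1155, 0.1463]
tool_rot: [-0.002, 1.0, 0.0, 0.0]
ft_force: [0.4, 0.0, 0.7]
grip_width: 0.0849
grasp_force: 0.0
clock: 21.07
eef_pos: [0.6637, -0.1156, 0.1472]
tool_rot: [-0.002, 1.0, -0.0, 0.001]
ft_force: [0.0, -0.1, 5.5]
grip_width: 0.0428
grasp_force: 62.6
```

```bash
python3 -m creep '[0,0,0.006,0,0,0,0,0.012,0,0,0,0,0.017,0,0,0,0,0.017,0,0,0,0,0.017,0,0]'; python3 - <<'E'
from h import *
w=snap("wrist","w7");S=snap("scene");D=snap("side")
for t in ("hook_seat","gauge_eye","gauge_line"):
    a,b=find("scene",t),find("side",t);print(t,a,b)
    if a and b: print(tri([ray(S,*a[0][:2]),ray(D,*b[0][:2])]))
c=np.hstack([cv2.resize(S["img"][165:285,200:290],None,fx=4.4,fy=4.4,interpolation=2),cv2.resize(D["img"][155:275,345:430],None,fx=4.4,fy=4.4,interpolation=2)])
cv2.imwrite("pics/g7.png",cv2.cvtColor(c,4))
E
```

```text
clock: 21.48
eef_pos: [0.6632, -0.1155, 0.1632]
tool_rot: [-0.002, 1.0, -0.0, 0.0]
ft_force: [-0.1, 0.6, -1.1]
grip_width: 0.0432
grasp_force: 62.1
hook_seat [(241.2, 186.7, 0.63)] [(385.8, 181.8, 0.77)]
(array([ 0.66541924, -0.11124953,  0.19805381]), np.float64(0.002926315000046257))
gauge_eye [] [(385.1, 181.7, 0.7)]
gauge_line [(244.4, 214.1, 0.85), (244.3, 226.7, 0.73)] [(383.0, 212.4, 0.91)]
(array([ 0.66241895, -0.11553906,  0.1177846 ]), np.float64(0.0006097952204696768))
```

View pics/g7.png

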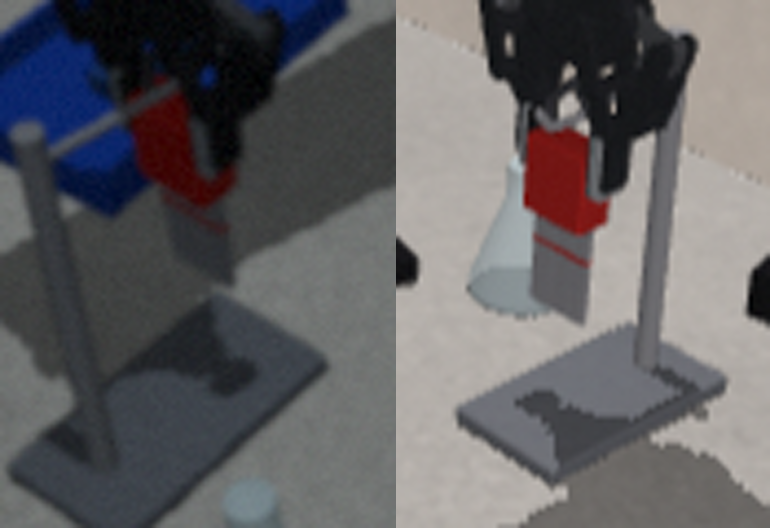

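The gauge is held upright and lifted 17 mm; the downward force of 1.1 N is about its own weight, so it isn't touching the hook. I'll draw it off the hook along -x.

```bash
python3 -m creep '[-0.008,0,0,0,0,-0.016,0,0,0,0,-0.024,0,0,0,0,-0.03,0,0,0,0]' && python3 -m creep '[-0.008,0,0,0,0,-0.016,0,0,0,0,-0.024,0,0,0,0,-0.034,0,0,0,0,-0.044,0,0,0,0,-0.054,0,0,0,0]'
```

```text
clock: 22.27
eef_pos: [0.6324, -0.1155, 0.1629]
tool_rot: [-0.002, 1.0, 0.0, -0.0]
ft_force: [-1.1, -0.9, -1.7]
grip_width: 0.0429
grasp_force: 62.1
clock: 22.77
eef_pos: [0.5786, -0.1155, 0.1631]
tool_rot: [-0.002, 1.0, -0.0, 0.0]
ft_force: [-0.2, 0.1, -1.3]
grip_width: 0.0431
grasp_force: 62.1
```

```bash
python3 -m creep '[-0.02,0.02,0.03,0,0,-0.04,0.04,0.06,0,0,-0.06,0.06,0.09,0,0,-0.08,0.08,0.12,0,0,-0.08,0.085,0.14,0,0,-0.08,0.085,0.14,0,0,-0.08,0.085,0.14,0,0,-0.08,0.085,0.14,0,0]'; python3 - <<'E'
from h import *
w=snap("wrist","w8");S=snap("scene");D=snap("side")
L={}
for n,s in (("wrist",w),("scene",S),("side",D)):
    L[n]=find(n,"cell_mouth");print(n,L[n],[onz(s,*l[:2],.1).round(4) for l in L[n][:2]])
print(tri([ray(s,*L[n][0][:2]) for n,s in (("wrist",w),("scene",S),("side",D)) if L[n]]))
p=proj(w,(.675,.13,.1));print(p);u,v=int(p[0]),int(p[1]);x0,y0=max(0,min(u-60,520)),max(0,min(v-50,300));print(x0,y0)
a=cv2.resize(w["img"][y0:y0+100,x0:x0+120],None,fx=5,fy=5,interpolation=2);cv2.imwrite("pics/w8b.png",cv2.cvtColor(a,4))
E
```

```text
clock: 23.43
eef_pos: [0.4988, -0.0307, 0.3022]
tool_rot: [-0.002, 1.0, -0.0, -0.0]
ft_force: [0.6, 0.2, -1.3]
grip_width: 0.0429
grasp_force: 62.0
wrist [(428.5, 290.4, 0.66)] [array([0.68  , 0.1326, 0.1   ])]
scene [(333.5, 281.7, 0.75), (232.0, 177.6, 0.62)] [array([0.6773, 0.1298, 0.1   ]), array([ 0.5806, -0.2403,  0.1   ])]
side [(244.2, 203.8, 0.72), (457.7, 286.8, 0.51)] [array([0.4286, 0.1628, 0.1   ]), array([ 0.5972, -0.3792,  0.1   ])]
(array([0.58487968, 0.14300253, 0.09083039]), np.float64(0.15115856254793714))
[427.48610634 287.69482134]
367 237
```

View pics/w8b.png

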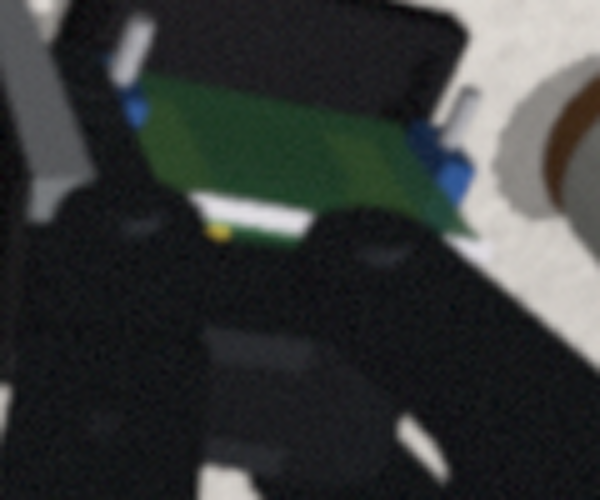

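The crop shows the cell's near lip at (195,195)–(480,240), partly hidden by the fingers, so I'll use the fixed cameras for the lips.

```bash
python3 - <<'E'
from h import *
w=snap("wrist");S=snap("scene");D=snap("side")
f=lambda u,v:(367+u/5,237+v/5)
p,q=[onz(w,*f(*c),.1)[:2] for c in ((195,190),(480,238))];print(p,q,np.degrees(np.arctan2(*(q-p)[::-1])))
a=cv2.resize(S["img"][255:340,290:380],(540,510),interpolation=2);b=cv2.resize(D["img"][165:235,290:360],(510,510),interpolation=2)
c=np.hstack([a,b]);c=cv2.resize(c,None,fx=.76,fy=.76,interpolation=3);print(c.shape);cv2.imwrite("pics/c8.png",cv2.cvtColor(c,4))
E
```

```text
[0.65009108 0.09339315] [0.67425526 0.18718958] 75.5533909429988
(388, 798, 3)
```

View pics/c8.png

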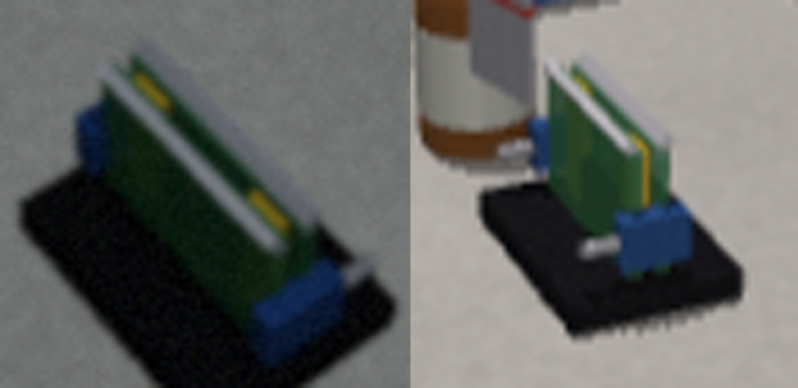

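```bash
python3 - <<'E'
from h import *
S=snap("scene");D=snap("side")
s=lambda u,v:(290+u/4.56-.4,255+v/4.56-.4); d=lambda u,v:(290+(u-410)/5.537-.4,165+v/5.537-.4)
for c,P in ((S,[s(103,70),s(282,243),s(137,47),s(318,222)]),(D,[d(550,64),d(633,148),d(578,62),d(668,140)])):
    q=np.array([onz(c,*p,.1)[:2] for p in P]);print(q.round(4).tolist(),"mean",q.mean(0).round(4))
    for i in (0,2):
        v=q[i+1]-q[i];print(np.linalg.norm(v).round(3),(np.degrees(np.arctan2(v[1],v[0]))%180).round(1))
E
```

```text
[[0.6799, 0.0811], [0.7038, 0.1891], [0.6616, 0.0848], [0.6873, 0.1946]] mean [0.6832 0.1374]
0.111 77.5
0.113 76.8
[[0.6791, 0.186], [0.6523, 0.0791], [0.6927, 0.1785], [0.6719, 0.0751]] mean [0.674  0.1297]
0.11 75.9
0.105 78.6
```

```bash
python3 -m creep '[0.03,0.03,-0.01,-0.1,0,0.06,0.06,-0.02,-0.2,0,0.09,0.09,-0.03,-0.235,0,0.12,0.12,-0.04,-0.235,0,0.15,0.15,-0.06,-0.235,0,0.178,0.163,-0.08,-0.235,0,0.178,0.163,-0.08,-0.235,0,0.178,0.163,-0.1,-0.235,0,0.178,0.163,-0.114,-0.235,0,0.178,0.163,-0.114,-0.235,0]' && python3 -m creep '[0,0,0,0,0,0,0,0,0,0,0,0,0,0,0]'; cat > v.py <<'E'
from h import *
import sys
S=snap("scene");D=snap("side")
a=cv2.resize(S["img"][235:320,295:385],(540,510),interpolation=2);b=cv2.resize(D["img"][140:210,290:360],(510,510),interpolation=2)
c=cv2.resize(np.hstack([a,b]),None,fx=.76,fy=.76,interpolation=3);cv2.imwrite("pics/"+sys.argv[1]+".png",cv2.cvtColor(c,4))
for t in ("gauge_line","gauge","cell_mouth"):
    A,B=find("scene",t),find("side",t);print(t,A,B)
    if A and B: print(tri([ray(S,*A[0][:2]),ray(D,*B[0][:2])]))
E
python3 v.py c9
```

```text
clock: 24.82
eef_pos: [0.675, 0.1322, 0.184]
tool_rot: [0.115, 0.993, -0.001, -0.004]
ft_force: [-0.4, -0.5, -2.0]
grip_width: 0.0428
grasp_force: 62.0
clock: 25.07
eef_pos: [0.6777, 0.1324, 0.1912]
tool_rot: [0.115, 0.993, 0.0, 0.002]
ft_force: [0.0, -0.4, -0.3]
grip_width: 0.043
grasp_force: 62.0
gauge_line [(331.4, 266.6, 0.65)] [(325.9, 167.8, 0.72)]
(array([0.67997081, 0.12911748, 0.14668247]), np.float64(0.0021780768027797495))
gauge [(333.1, 280.4, 0.79)] [(370.1, 220.5, 0.68), (326.0, 175.8, 0.66)]
(array([0.67963006, 0.04273394, 0.02489624]), np.float64(0.07141597464349217))
cell_mouth [(334.0, 282.7, 0.7), (238.5, 181.6, 0.35)] [(244.4, 203.2, 0.75), (324.5, 182.0, 0.67)]
(array([0.53862698, 0.15162515, 0.04539327]), np.float64(0.10915774143191002))
```

View pics/c9.png

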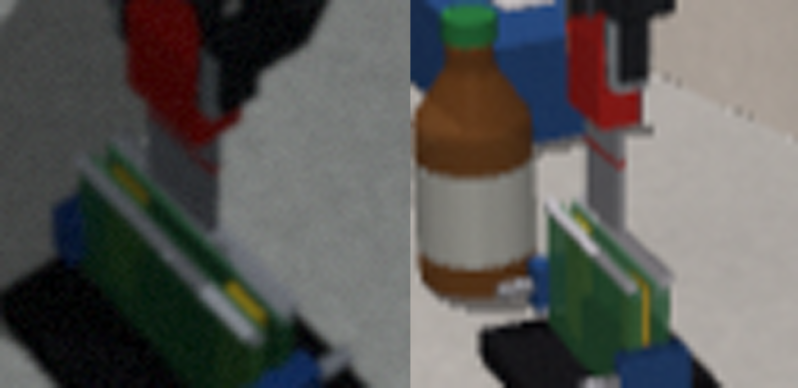

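```bash
python3 - <<'E'
from h import *
S=snap("scene");D=snap("side")
M,e=tri([ray(S,335.65,286.5),ray(D,325.2,183.3)]);T,f=tri([ray(S,334.7,280),ray(D,325,179.7)]);print(M.round(4),e,T.round(4),f)
R_=np.array([[np.cos(-.227),-np.sin(-.227)],[np.sin(-.227),np.cos(-.227)]])
print("in cell frame x,y err",(R_.T@(T-M)[:2]).round(4))
m,t=np.array([onz(S,335.65,286.5,.1),onz(D,325.2,183.3,.1)]),np.array([onz(S,334.7,280,.111),onz(D,325,179.7,.111)])
print((t-m).round(4))
# blade edges in enlarged gray profiles: rows just under the red line, side & scene
for n,s,rows,(c0,c1) in (("scene",S,(272,275,278),(322,350)),("side",D,(170,173,176,179,182),(316,336))):
    for r in rows: print(n,r,c0,s["img"][r,c0:c1].mean(1).astype(int).tolist())
o=bot.get_obs();print(o["eef_pos"],R.from_quat(o["tool_rot"]).as_euler("zyx",degrees=True).round(1))
E
```

```text
[0.6804 0.1369 0.0944] 0.00016317138139517305 [0.6776 0.1332 0.1083] 0.00047194524077362563
in cell frame x,y err [-0.0019 -0.0042]
[[-0.004  -0.0053  0.011 ]
 [ 0.0004  0.0014  0.011 ]]
scene 272 322 [41, 47, 54, 59, 73, 64, 53, 50, 48, 48, 44, 49, 48, 49, 47, 46, 45, 40, 37, 41, 47, 72, 107, 119, 125, 125, 121, 125]
scene 275 322 [51, 46, 43, 43, 44, 52, 57, 59, 54, 51, 47, 48, 46, 47, 48, 45, 49, 48, 44, 43, 58, 90, 110, 121, 122, 123, 124, 129]
scene 278 322 [71, 60, 51, 47, 42, 33, 32, 36, 47, 59, 58, 52, 47, 51, 48, 44, 43, 46, 45, 51, 60, 87, 109, 119, 123, 123, 122, 123]
side 170 316 [172, 173, 171, 170, 167, 121, 80, 81, 78, 75, 68, 76, 127, 169, 168, 169, 168, 169, 168, 170]
side 173 316 [170, 172, 174, 175, 170, 122, 81, 80, 80, 81, 82, 100, 139, 169, 170, 171, 169, 168, 170, 168]
side 176 316 [177, 155, 167, 132, 142, 116, 81, 81, 80, 81, 82, 101, 140, 171, 170, 170, 170, 170, 169, 168]
side 179 316 [138, 176, 170, 125, 99, 80, 88, 90, 80, 82, 83, 101, 138, 169, 168, 167, 167, 168, 166, 167]
side 182 316 [61, 61, 72, 136, 175, 141, 94, 60, 62, 80, 93, 100, 109, 117, 149, 164, 164, 167, 168, 165]
[0.6769843  0.13248623 0.18901607] [-166.8    0.  -180. ]
```

```bash
python3 -m creep '[0.0015,0.002,-0.004,0,0,0.0015,0.002,-0.008,0,0,0.0015,0.002,-0.012,0,0,0.0015,0.002,-0.014,0,0,0.0015,0.002,-0.014,0,0]' && python3 -m creep '[0,0,-0.002,0,0,0,0,-0.004,0,0,0,0,-0.004,0,0,0,0,-0.004,0,0]'
```

```text
clock: 25.98
eef_pos: [0.6783, 0.1345, 0.1749]
tool_rot: [0.115, 0.993, 0.0, -0.0]
ft_force: [0.0, -0.5, 0.5]
grip_width: 0.0426
grasp_force: 62.3
clock: 26.32
eef_pos: [0.6787, 0.1344, 0.1746]
tool_rot: [0.115, 0.993, 0.0, 0.002]
ft_force: [-3.6, -1.1, 12.0]
grip_width: 0.0434
grasp_force: 63.9
```

```bash
python3 -m creep '[0,0,0.004,0,0,-0.003,0.0005,0.004,0,0,-0.003,0.0005,0.004,0,0,-0.003,0.0005,0.004,0,0]' && python3 -m creep '[0,0,-0.002,0,0,0,0,-0.004,0,0,0,0,-0.005,0,0,0,0,-0.005,0,0]'
```

```text
clock: 26.65
eef_pos: [0.6763, 0.135, 0.1753]
tool_rot: [0.115, 0.993, 0.0, 0.001]
ft_force: [2.3, -0.3, 1.5]
grip_width: 0.043
grasp_force: 62.4
clock: 26.98
eef_pos: [0.6767, 0.1348, 0.1747]
tool_rot: [0.115, 0.993, 0.001, 0.003]
ft_force: [-2.6, -2.2, 17.2]
grip_width: 0.0431
grasp_force: 64.4
```

```bash
python3 -m creep '[0,0,0.003,0,0,0,0,0.006,0,0,0,0,0.006,0,0,0,0,0.006,0,0]'; python3 v.py c10
```

```text
clock: 27.32
eef_pos: [0.6759, 0.1349, 0.1758]
tool_rot: [0.115, 0.993, -0.0, 0.0]
ft_force: [1.3, -1.2, 3.3]
grip_width: 0.0431
grasp_force: 62.4
gauge_line [(335.9, 272.1, 0.97), (336.0, 283.5, 0.37)] [(321.7, 172.7, 0.54)]
(array([0.67263416, 0.13635362, 0.13026613]), np.float64(0.004185678431847961))
gauge [(336.2, 282.9, 0.97)] [(322.7, 182.4, 0.69)]
(array([0.67384331, 0.13632854, 0.09901883]), np.float64(0.002400909893161545))
cell_mouth [(334.9, 285.5, 0.85)] [(325.2, 185.2, 0.96), (399.6, 326.8, 0.69)]
(array([0.67714527, 0.1327889 , 0.09071154]), np.float64(0.0001813471957883258))
```

View pics/c10.png

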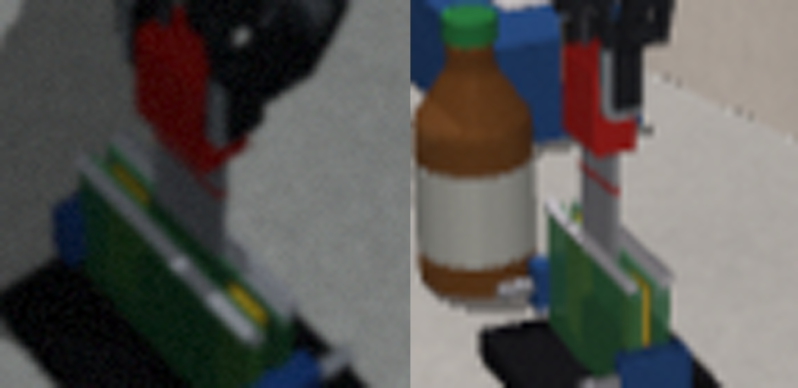

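```bash
python3 - <<'E'
from h import *
S=snap("scene");D=snap("side")
g=lambda i:cv2.convertScaleAbs(i,alpha=1.7,beta=10)
a=cv2.resize(g(S["img"][262:307,312:352]),(400,450),interpolation=2);b=cv2.resize(D["img"][163:208,306:346],(400,450),interpolation=2)
cv2.imwrite("pics/c11.png",cv2.cvtColor(np.hstack([a,b]),4))
E
```

```text
(no output)
```

View pics/c11.png

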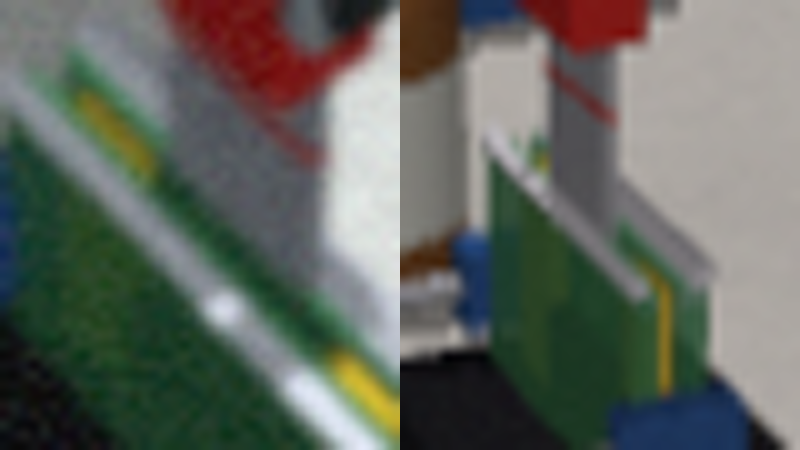

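```bash
python3 - <<'E'
from h import *
S=snap("scene");D=snap("side")
sc=lambda u,v:((u+.5)/10-.5+312,(v+.5)/10-.5+262); sd=lambda u,v:((u-400+.5)/10-.5+306,(v+.5)/10-.5+163)
ex=np.array([np.cos(-.23),np.sin(-.23)]);ey=np.array([-ex[1],ex[0]])
ms,md=np.array([.6832,.1374]),np.array([.674,.1297])
fr=lambda d:(np.array([d@ex,d@ey])*1000).round(1)
for z in (.132,.134,.136,.138,.140,.142,.144):
    a=onz(S,*sc(320,160),z)[:2]-.002*ex-.020*ey
    l,r=onz(D,*sd(548,65),z)[:2],onz(D,*sd(613,122),z)[:2]
    print(z,"scene",fr(a-ms),"side",fr((l+r)/2+.002*ex-md),"len",np.linalg.norm(l-r).round(3))
for z in (.092,.095,.098,.101,.104):
    a=onz(S,*sc(320,305),z)[:2]-.002*ex-.020*ey
    print("tip",z,fr(a-ms))
E
```

```text
0.132 scene [-9.8 -5.9] side [1.9 9.2] len 0.044
0.134 scene [-8.7 -4.8] side [0.1 5.2] len 0.044
0.136 scene [-7.7 -3.6] side [-1.7  1.2] len 0.044
0.138 scene [-6.6 -2.5] side [-3.5 -2.8] len 0.044
0.14 scene [-5.5 -1.3] side [-5.3 -6.9] len 0.044
0.142 scene [-4.5 -0.2] side [ -7.2 -10.9] len 0.044
0.144 scene [-3.4  1. ] side [ -9.  -14.9] len 0.043
tip 0.092 [-9.2 -3.7]
tip 0.095 [-7.7 -2.1]
tip 0.098 [-6.2 -0.5]
tip 0.101 [-4.7  1.1]
tip 0.104 [-3.2  2.7]
```

The crop shows the blade's tip over the inner edge of the -x lip (scene crop 165,165–320,305; side crop 553,180–612,240). It sits about 5 mm toward -x, which also fits the contact heights, so I'll shift toward +x.

```bash
python3 -m creep '[0,0,0.004,0,0,0.005,0.001,0.004,0,0,0.005,0.001,0.004,0,0,0.005,0.001,0.004,0,0]' && python3 -m creep '[0,0,-0.003,0,0,0,0,-0.006,0,0,0,0,-0.008,0,0,0,0,-0.008,0,0]'
```

```text
clock: 28.25
eef_pos: [0.6795, 0.1363, 0.1788]
tool_rot: [0.115, 0.993, -0.0, -0.002]
ft_force: [-0.1, -0.5, -1.9]
grip_width: 0.043
grasp_force: 62.1
clock: 28.58
eef_pos: [0.6801, 0.1359, 0.171]
tool_rot: [0.115, 0.993, -0.0, -0.001]
ft_force: [1.2, 0.2, -1.5]
grip_width: 0.043
grasp_force: 62.1
```

Free of contact at that height. I'll go deeper in small steps.

```bash
python3 -m creep '[0,0,-0.002,0,0,0,0,-0.004,0,0,0,0,-0.004,0,0]'; python3 -m creep '[0,0,-0.002,0,0,0,0,-0.003,0,0,0,0,-0.003,0,0]'
```

```text
clock: 28.83
eef_pos: [0.6802, 0.136, 0.1674]
tool_rot: [0.115, 0.993, -0.0, -0.0]
ft_force: [-0.1, -0.4, -1.5]
grip_width: 0.0428
grasp_force: 62.1
clock: 29.08
eef_pos: [0.6803, 0.136, 0.1646]
tool_rot: [0.115, 0.993, -0.0, -0.0]
ft_force: [-0.3, 0.1, -1.3]
grip_width: 0.0426
grasp_force: 62.1
```

```bash
python3 -m creep '[0,0,-0.003,0,0,0,0,-0.006,0,0,0,0,-0.009,0,0,0,0,-0.009,0,0]'; python3 -m creep '[0,0,-0.003,0,0,0,0,-0.006,0,0,0,0,-0.009,0,0,0,0,-0.012,0,0,0,0,-0.012,0,0,0,0,-0.012,0,0]'; python3 - <<'E'
from h import *
S=snap("scene","s12");D=snap("side","d12")
for t in ("gauge_line","cell_mouth","gauge"):
    A,B=find("scene",t),find("side",t);print(t,A,B)
    if A and B: print(tri([ray(S,*A[0][:2]),ray(D,*B[0][:2])]))
g=lambda i:cv2.convertScaleAbs(i,alpha=1.7,beta=10)
a=cv2.resize(g(S["img"][262:307,312:352]),(400,450),interpolation=2);b=cv2.resize(D["img"][163:208,306:346],(400,450),interpolation=2)
cv2.imwrite("pics/c12.png",cv2.cvtColor(np.hstack([a,b]),4))
E
```

```text
clock: 29.42
eef_pos: [0.6801, 0.1359, 0.1549]
tool_rot: [0.115, 0.993, -0.0, -0.001]
ft_force: [0.8, -0.6, -1.7]
grip_width: 0.0432
grasp_force: 62.1
clock: 29.92
eef_pos: [0.6803, 0.136, 0.1436]
tool_rot: [0.115, 0.993, -0.0, -0.0]
ft_force: [-0.1, 1.0, -1.2]
grip_width: 0.0429
grasp_force: 62.1
gauge_line [(335.1, 283.0, 0.61), (231.0, 175.1, 0.55)] [(324.4, 182.2, 0.69)]
(array([0.67691148, 0.1343751 , 0.09977097]), np.float64(0.001004701639128104))
cell_mouth [(335.7, 283.6, 0.82)] [(323.7, 184.6, 0.95)]
(array([0.67340606, 0.13324988, 0.09341606]), np.float64(0.0009994663930519296))
gauge [(335.4, 295.5, 0.55), (334.2, 314.9, 0.24)] [(323.5, 189.8, 0.59)]
(array([0.68043496, 0.1404427 , 0.0708212 ]), np.float64(0.0028950248253280767))
```

View pics/c12.png

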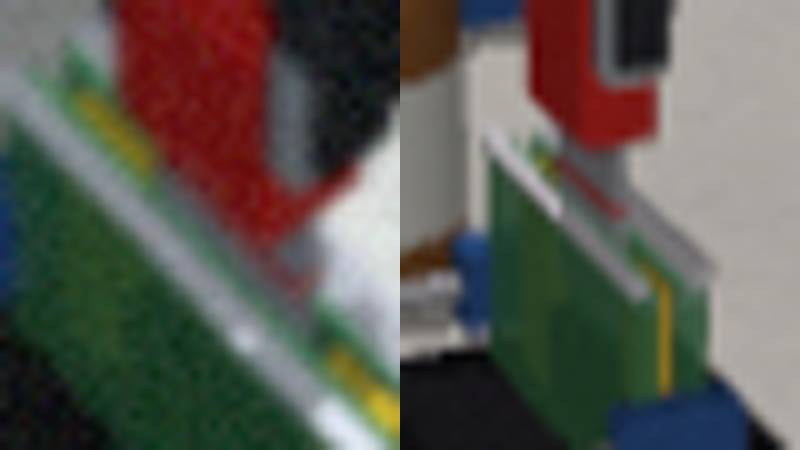

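```bash
python3 - <<'E'
from h import *
S=snap("scene");D=snap("side")
sc=lambda u,v:((u+.5)/10-.5+312,(v+.5)/10-.5+262); sd=lambda u,v:((u-400+.5)/10-.5+306,(v+.5)/10-.5+163)
ex=np.array([np.cos(-.23),np.sin(-.23)]);ey=np.array([-ex[1],ex[0]])
ms,md=np.array([.6832,.1374]),np.array([.674,.1297])
fr=lambda d:(np.array([d@ex,d@ey])*1000).round(1)
for z in (.096,.1,.102,.104,.106,.108,.11,.112):
    a=onz(S,*sc(310,293),z)[:2]-.002*ex-.020*ey
    l,r=onz(D,*sd(558,160),z)[:2],onz(D,*sd(622,215),z)[:2]
    print(z,"scene",fr(a-ms),"side",fr((l+r)/2+.002*ex-md),"len",np.linalg.norm(l-r).round(3))
# red-line pixels in raw images
for n,s,(r0,r1,c0,c1) in (("scene",S,(284,296,334,348)),("side",D,(176,188,320,331))):
    i=s["img"][r0:r1,c0:c1].astype(int);red=i[...,0]-(i[...,1]+i[...,2])//2;print(n,red.tolist())
E
```

```text
0.096 scene [-7.5 -4.7] side [ 9.2 18.8] len 0.042
0.1 scene [-5.5 -2.6] side [ 5.8 11.2] len 0.042
0.102 scene [-4.5 -1.5] side [4.  7.4] len 0.042
0.104 scene [-3.5 -0.4] side [2.3 3.7] len 0.042
0.106 scene [-2.5  0.7] side [ 0.6 -0.1] len 0.041
0.108 scene [-1.5  1.8] side [-1.1 -3.9] len 0.041
0.11 scene [-0.5  2.9] side [-2.8 -7.6] len 0.041
0.112 scene [0.5 4. ] side [ -4.5 -11.4] len 0.041
scene [[21, 33, 41, 47, 54, 56, 44, 34, 16, 2, -3, 0, -3, -2], [7, 20, 32, 39, 46, 40, 25, 12, 1, -4, -5, -4, -2, -2], [-3, 6, 18, 30, 28, 15, 4, -2, -3, -4, -5, -5, -5, -3], [-9, -3, 8, 17, 22, 12, -1, -3, -5, -4, -3, -6, -5, -4], [-12, -7, -2, 7, 17, 17, 8, 1, 1, 3, -2, -6, -5, -7], [-14, -11, -7, -1, 6, 15, 15, 14, 11, 10, 0, -4, -7, -8], [-9, -12, -9, -10, -3, 6, 15, 22, 18, 5, -3, -6, -6, -6], [-7, -9, -13, -13, -8, -2, 5, 12, 8, -4, -10, -9, -7, -5], [-6, -6, -8, -13, -13, -8, -2, 1, -3, -13, -13, -13, -8, -7], [-5, -4, -6, -7, -12, -12, -7, -5, -5, -11, -17, -18, -14, -8], [-6, -6, -6, -8, -10, -14, -12, -9, -6, -11, -14, -17, -16, -10], [-8, -8, -6, -6, -7, -14, -16, -12, -13, -12, -10, -13, -17, -16]]
side [[-4, 2, 23, 65, 98, 105, 106, 104, 98, 70, 62], [-14, -5, 2, 22, 63, 77, 67, 51, 38, 27, 21], [9, -2, 15, 1, 10, 20, 8, -2, 2, 8, 8], [27, 28, 40, 14, -1, 0, 0, -1, 2, 8, 8], [4, 22, 23, 40, 21, 0, 0, 0, 2, 7, 9], [0, 7, -1, 23, 42, 19, 1, 0, 0, 6, 7], [1, -1, -7, -2, 13, 41, 20, 2, 9, 2, 6], [1, 1, -4, -7, -2, 13, 41, 30, 34, 2, 2], [-6, 1, 1, -3, -7, -2, 14, 41, 26, 2, 2], [-10, -6, -1, 1, -3, -7, -4, -1, -4, -5, 1], [-10, -11, -10, -1, 1, -4, -11, -4, -7, -17, -5], [-10, -11, -17, -9, -1, 0, -7, -11, -9, -21, -17]]
```

```bash
python3 -m creep '[0.001,0,-0.002,0,0,0.001,0,-0.004,0,0,0.001,0,-0.005,0,0,0.001,0,-0.005,0,0,0.001,0,-0.005,0,0,0.001,0,-0.005,0,0,0.001,0,-0.005,0,0,0.001,0,-0.005,0,0,0.001,0,-0.005,0,0,0.001,0,-0.005,0,0]'; python3 -m creep '[0,0,0,0,0,0,0,0,0,0,0,0,0,0,0,0,0,0,0,0,0,0,0,0,0,0,0,0,0,0,0,0,0,0,0,0,0,0,0,0]'; python3 -m creep '[0,0,-0.002,0,0,0,0,-0.004,0,0,0,0,-0.006,0,0,0,0,-0.006,0,0,0,0,-0.006,0,0]'; python3 -m creep '[0,0,-0.001,0,0,0,0,-0.0015,0,0,0,0,-0.0015,0,0]'
```

```text
clock: 31.25
eef_pos: [0.6815, 0.136, 0.139]
tool_rot: [0.115, 0.993, 0.0, 0.0]
ft_force: [-0.1, -0.4, -1.5]
grip_width: 0.0428
grasp_force: 62.1
clock: 31.92
eef_pos: [0.6815, 0.136, 0.139]
tool_rot: [0.115, 0.993, 0.0, 0.0]
ft_force: [-0.3, -0.1, -1.1]
grip_width: 0.0433
grasp_force: 62.1
clock: 32.33
eef_pos: [0.6813, 0.136, 0.1326]
tool_rot: [0.115, 0.993, -0.0, -0.0]
ft_force: [-0.3, -0.4, -1.9]
grip_width: 0.0431
grasp_force: 62.1
clock: 32.58
eef_pos: [0.6814, 0.136, 0.1314]
tool_rot: [0.115, 0.993, -0.0, -0.0]
ft_force: [-0.0, -0.1, -1.4]
grip_width: 0.0433
grasp_force: 62.1
```

```bash
for i in 1 2 3 4; do echo step; done >/dev/null; python3 -m creep '[0,0,-0.001,0,0,0,0,-0.001,0,0]'|grep -E 'pos|ft'; python3 -m creep '[0,0,-0.001,0,0,0,0,-0.001,0,0]'|grep -E 'pos|ft'; python3 -m creep '[0,0,-0.001,0,0,0,0,-0.001,0,0]'|grep -E 'pos|ft'
```

```text
eef_pos: [0.6817, 0.136, 0.131]
ft_force: [-1.2, 0.6, -0.7]
eef_pos: [0.6818, 0.136, 0.1309]
ft_force: [-1.5, -0.8, 4.4]
eef_pos: [0.6819, 0.136, 0.1309]
ft_force: [-1.9, -1.1, 8.2]
```

Floor contact came at TCP z ≈ 0.131, so the line is level with the lips at TCP z ≈ 0.141. I'll rise to that height and hold.

```bash
python3 -m creep '[0,0,0.004,0,0,0,0,0.008,0,0,0,0,0.0125,0,0,0,0,0.0125,0,0,0,0,0.0125,0,0,0,0,0.0125,0,0,0,0,0.0125,0,0,0,0,0.0125,0,0,0,0,0.0125,0,0,0,0,0.0125,0,0]'; python3 -m creep '[0,0,0,0,0,0,0,0,0,0,0,0,0,0,0,0,0,0,0,0,0,0,0,0,0,0,0,0,0,0,0,0,0,0,0,0,0,0,0,0,0,0,0,0,0,0,0,0,0,0]'
```

```text
clock: 33.92
eef_pos: [0.6814, 0.136, 0.1408]
tool_rot: [0.115, 0.993, -0.0, -0.0]
ft_force: [0.3, -1.2, -1.4]
grip_width: 0.0428
grasp_force: 62.0
clock: 34.75
eef_pos: [0.6815, 0.136, 0.141]
tool_rot: [0.115, 0.993, 0.0, -0.0]
ft_force: [0.2, 0.9, -0.9]
grip_width: 0.0429
grasp_force: 62.0
```

```bash
python3 -m creep '[0,0,0.015,0,0,0,0,0.03,0,0,0,0,0.05,0,0,0,0,0.07,0,0,0,0,0.07,0,0,-0.03,-0.01,0.07,0,0,-0.06,-0.04,0.07,0.05,0,-0.09,-0.07,0.07,0.1,0,-0.12,-0.1,0.07,0.2,0,-0.12,-0.13,0.07,0.235,0]' && python3 -m creep '[0.01,-0.03,0,0,0,0.017,-0.06,0,0,0,0.017,-0.09,0,0,0,0.017,-0.122,-0.02,0,0,0.017,-0.122,-0.03,0,0,0.017,-0.122,-0.03,0,0,0.017,-0.122,-0.03,0,0]'
```

```text
clock: 35.58
eef_pos: [0.5537, 0.0057, 0.2085]
tool_rot: [-0.005, 1.0, 0.0, -0.005]
ft_force: [0.0, 0.2, -1.2]
grip_width: 0.043
grasp_force: 62.0
clock: 36.17
eef_pos: [0.5773, -0.1157, 0.1794]
tool_rot: [-0.002, 1.0, 0.001, -0.002]
ft_force: [-0.3, 0.2, -2.0]
grip_width: 0.043
grasp_force: 62.0
```

```bash
python3 -m creep '[0,0,-0.008,0,0,0,0,-0.017,0,0,0,0,-0.017,0,0,0,0,-0.017,0,0]'
```

```text
clock: 36.5
eef_pos: [0.5781, -0.1149, 0.1633]
tool_rot: [-0.003, 1.0, 0.0, -0.001]
ft_force: [0.1, 0.8, 0.4]
grip_width: 0.0429
grasp_force: 62.0
```

Same lifted height as on the way out, so I'll thread the eye back on, watching the force.

```bash
python3 -m creep '[0.01,-0.0005,0,0,0,0.02,-0.0005,0,0,0,0.03,-0.0005,0,0,0,0.038,-0.0005,0,0,0,0.046,-0.0005,0,0,0,0.046,-0.0005,0,0,0]' ; python3 -m creep '[0.008,0,0,0,0,0.016,0,0,0,0,0.024,0,0,0,0,0.032,0,0,0,0,0.039,0,0,0,0,0.039,0,0,0,0]'; python3 -m creep '[0,0,-0.005,0,0,0,0,-0.01,0,0,0,0,-0.014,0,0,0,0,-0.0155,0,0,0,0,-0.0155,0,0]'
```

```text
clock: 37.0
eef_pos: [0.6262, -0.1159, 0.1642]
tool_rot: [-0.003, 1.0, -0.0, 0.001]
ft_force: [0.4, 0.5, -1.4]
grip_width: 0.0432
grasp_force: 62.0
clock: 37.5
eef_pos: [0.6643, -0.1161, 0.164]
tool_rot: [-0.003, 1.0, -0.0, 0.0]
ft_force: [0.1, -0.2, -1.7]
grip_width: 0.0427
grasp_force: 62.0
clock: 37.92
eef_pos: [0.6627, -0.1161, 0.148]
tool_rot: [-0.002, 1.0, 0.0, -0.001]
ft_force: [-0.1, 1.1, -1.3]
grip_width: 0.0429
grasp_force: 62.2
```

```bash
python3 -m creep '[0,0,-0.001,0,0,0,0,-0.001,0,0,0,0,-0.001,0,0]'|grep -E 'pos|ft'; python3 -m creep '[0,0,-0.001,0,0,0,0,-0.001,0,0,0,0,-0.001,0,0]'|grep -E 'pos|ft'; python3 -m creep '[0,0,0,0,0.046,0,0,0,0,0.05,0,0,0,0,0.055,0,0,0,0,0.06,0,0,0,0,0.07,0,0,0,0,0.085,0,0,0,0,0.085,0,0,0,0,0.085]'
```

```text
eef_pos: [0.6633, -0.1162, 0.1479]
ft_force: [-1.5, 1.8, 2.8]
eef_pos: [0.6637, -0.1162, 0.1475]
ft_force: [-2.7, 3.2, 5.5]
clock: 39.08
eef_pos: [0.6635, -0.1166, 0.1464]
tool_rot: [-0.002, 1.0, -0.0, -0.0]
ft_force: [0.0, 0.1, -0.4]
grip_width: 0.0852
grasp_force: 0.0
```

```bash
python3 -m creep '[0,0,0.01,0,0.085,0,0,0.02,0,0.085,0,0,0.04,0,0.085,0,0,0.07,0,0.085,0,0,0.1,0,0.085,-0.03,0.03,0.12,0,0.085,-0.06,0.06,0.12,0,0.085,-0.09,0.09,0.12,0,0.085,-0.12,0.12,0.12,0,0.085,-0.15,0.14,0.12,0,0.085]'; python3 -m creep '[0,0,0,0,0.085,0,0,0,0,0.085,0,0,0,0,0.085]' >/dev/null; python3 - <<'E'
from h import *
S=snap("scene","s13");D=snap("side","d13")
for t in ("gauge_eye","hook_seat","gauge_line"):
    A,B=find("scene",t),find("side",t);print(t,A,B)
    if A and B: print(tri([ray(S,*A[0][:2]),ray(D,*B[0][:2])]))
for t in ("spacer0","clamp0"):
    for n,s in (("scene",S),("side",D)): print(t,n,[(l,onz(s,*l[:2],.005)[:2].round(3).tolist()) for l in find(n,t)])
a=cv2.resize(S["img"][130:390,150:550],(400,260),interpolation=3)
c=np.vstack([np.hstack([cv2.resize(S["img"][165:285,200:290],(300,400),interpolation=2),cv2.resize(D["img"][155:275,345:435],(300,400),interpolation=2)]),np.hstack([cv2.resize(S["img"][240:370,410:540],(200,200)),cv2.resize(S["img"][140:215,180:280],(200,200)),cv2.resize(D["img"][150:260,190:340],(200,200))])])
cv2.imwrite("pics/f13.png",cv2.cvtColor(c,4));print(c.shape)
E
```

```text
clock: 39.92
eef_pos: [0.514, 0.0243, 0.2681]
tool_rot: [-0.002, 1.0, 0.0, 0.002]
ft_force: [-0.4, 0.4, 1.2]
grip_width: 0.0849
grasp_force: 0.0
gauge_eye [(238.1, 193.1, 0.6)] [(382.2, 184.4, 0.86)]
(array([ 0.67061688, -0.10570948,  0.18796783]), np.float64(0.004557259175557806))
hook_seat [(239.0, 186.1, 0.57)] [(384.4, 182.6, 0.65)]
(array([ 0.66397875, -0.11349345,  0.19748854]), np.float64(0.0008828253678877104))
gauge_line [(239.3, 217.0, 0.96)] [(384.0, 217.9, 0.83)]
(array([ 0.66448728, -0.12429887,  0.10576179]), np.float64(0.003882026603669171))
spacer0 scene [((407.9, 210.5, 0.87), [0.334, 0.101]), ((477.7, 289.6, 0.75), [0.452, 0.334]), ((449.7, 296.7, 0.7), [0.504, 0.297]), ((466.8, 328.1, 0.64), [0.55, 0.355])]
spacer0 side [((255.2, 197.0, 0.69), [0.551, 0.342]), ((228.0, 209.2, 0.67), [0.446, 0.323]), ((246.5, 206.3, 0.64), [0.499, 0.304]), ((225.8, 260.0, 0.45), [0.33, 0.09])]
clamp0 scene [((479.4, 289.3, 0.71), [0.45, 0.336]), ((237.0, 182.4, 0.56), [0.514, -0.309])]
clamp0 side [((395.9, 326.2, 0.91), [0.506, -0.317])]
(600, 600, 3)
```

View pics/f13.png

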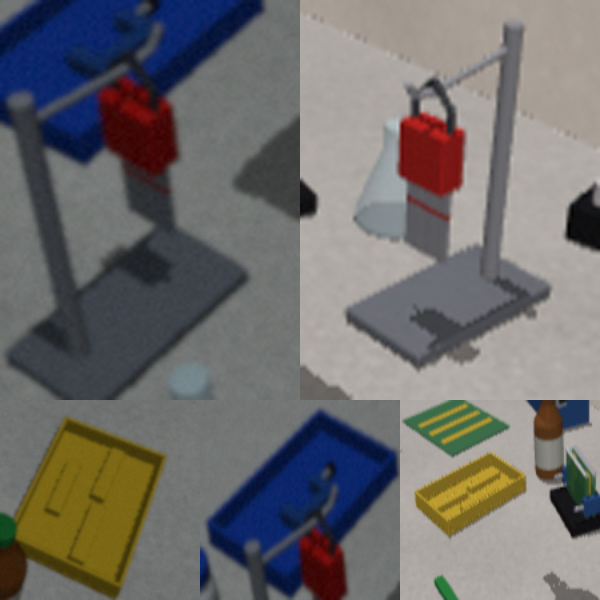

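The gauge hangs upright on the hook, all three bars are in the yellow tray, and the clamp is flat in the blue tray. I'll let the gauge settle, then hand in.

```bash
for i in 1 2 3; do :; done; python3 -m creep '[0,0,0,0,0.085,0,0,0,0,0.085,0,0,0,0,0.085,0,0,0,0,0.085,0,0,0,0,0.085,0,0,0,0,0.085,0,0,0,0,0.085,0,0,0,0,0.085,0,0,0,0,0.085,0,0,0,0,0.085]' >/dev/null; python3 -m creep '[0,0,0,0,0.085,0,0,0,0,0.085,0,0,0,0,0.085,0,0,0,0,0.085,0,0,0,0,0.085,0,0,0,0,0.085,0,0,0,0,0.085,0,0,0,0,0.085,0,0,0,0,0.085,0,0,0,0,0.085]' >/dev/null; python3 - <<'E'
from h import *
S=snap("scene")
print([(l,onz(S,*l[:2],.005)[:2].round(3).tolist()) for l in find("scene","spacer0")], find("scene","gauge_line"),find("scene","clamp0"))
print(bot.job_done())
E
```

```text
[((408.8, 214.1, 0.82), [0.344, 0.109]), ((470.2, 327.2, 0.81), [0.544, 0.36]), ((478.0, 290.6, 0.73), [0.454, 0.335]), ((449.8, 294.4, 0.54), [0.498, 0.294])] [(242.1, 223.4, 0.91)] [(236.7, 181.5, 0.81)]
the job is handed in; nothing more can be done
None
```

The job is handed in, but no verdict came back: the gap check was held about a second with the red line level with the lips (after light touches on the lip, up to about 17 N at the wrist), the gauge hangs on its hook, the three yellow bars and the one clamp are in their trays, and the bottle, jar and flask were left alone.

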